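# Tap a levelling wedge under the hanging foot of a desk riser

## Task

The wooden desk riser rocks because its slotted foot hangs clear of the desk. Push the loose wooden wedge, thin end first, a little way into the slot of that foot and let go of it while it is still loose; then take the rubber mallet and tap the wedge gently on its thick end until it stops going forward and sits tight, without jacking the riser up. Then lay the mallet back down on the desk, clear of the wedge and the riser, and leave the cups where they stand.

Things in the scene. Friction and masses are not known exactly. Their poses are not given: they have to be found in the camera images.
- riser: Light wooden desk riser, 200 (x) by 360 (y) by 107 mm tall, 7 kg with its full drawer; things on it reach 200 mm height. Origin: on the desk midway between its left feet; it lies to -y of it. Three feet stand firm; the right rear one (x +60, y -330) is slotted and hangs 4 to 8.5 mm clear. Over-driving the wedge (over 30 N upward) tips the riser up about its left feet.
- slot (a point): On the desk under the middle of the slot's mouth, 12 mm outside the riser's right leg. The slot runs 40 mm inward along the riser's +y, cheeks 29 mm apart, open below and at both ends. Its roof falls inward 1 in 7 like the wedge, from 12 to 16.5 mm at the mouth: the foot was screwed on at some height between, not in the state. So the wedge stops with its tip 63 to 95 mm inside the mouth.
- wedge: Loose hardwood wedge lying flat on the desk, 130 mm long (y), 24 mm wide (x), 70 g. Flat underside; the top slopes 1 in 7 from 3 mm thick at the tip (+y end) to 21.6 mm at the tail (-y end). Origin: middle of the underside. Slides on the desk with friction about 0.4. Grasp it across its width near the tail. At its stop, taps of 8 to 15 N make it tight; 30 N is too hard.
- wedge_tip (a point): Middle of the wedge's thin end, on its underside (65 mm along +y from its origin).
- mallet: Rubber mallet lying flat, about 0.3 kg: block head 38 (x) by 72 (y) by 42 mm tall, flat striking faces 36 mm out from its middle at +y and at -y. Wooden handle 18 mm wide (y), 24 mm tall (z), along -x out to 165 mm, its middle line 21 mm above the underside. Origin: under the middle of the head.
- mallet_grip (a point): Point on the middle line of the mallet's handle, 50 mm from the middle of the head: a good place to grasp, across the 18 mm width.
- cup_a: Lidded specimen cup, 58 mm across and 65 mm tall, standing on the desk between the mallet's handle and the wedge. Origin: middle of its underside. Bystander.
- cup_b: Another such cup, nearer the robot. Bystander.

How it is judged:
By the outcome, as a careful person would: the job done as asked, in the order asked, and still so for the second after the job is handed in, with the robot touching nothing.
It also fails if it takes over 61 s, if anything falls off the work surface, if the arm or the gripper's body presses on something with over 40 N, if the wrist force passes 120 N, or if a joint passes its speed limit or range.

## Robot

A 7-joint arm with a two-finger parallel gripper is mounted at the origin on the work surface; the furniture and walls round the work are solid. World frame = base frame: x ahead of the robot, y to its left, z up, the work surface at z = 0. Lengths are in m, angles in rad, forces in N, time in s.
With the tool pointing down it reaches from about 0.425 to 0.8 m from the base axis. Payload 8.3 kg.
Tool frame: the origin (TCP) lies at the very end of the fingers, on their centre line; the grasp point (between the pads) lies 19 mm behind it; z points along the fingers, y is the direction in which the jaws open and shut (so a half turn about z gives the same grasp; the last joint's range is limited). The gripper opens to 85 mm and grips with 20 to 120 N. Pads are 22 mm wide; open, the fingers measure 114 mm over their backs; the gripper's body (76 mm by 85 mm) begins 54 mm behind the grasp point. The pads swing forward as they close: fully open they stand 13 mm farther back than shut.
Start: joints at [1.135, 0.383, 0.016, 1.37, -0.006, 1.388, -0.046], TCP at [0.228, -0.582, 0.231] pointing down, gripper open.
Joint ranges: [-2.95, 2.95], [-0.25, 2.06], [-1.52, 1.56], [0.18, 2.33], [-1.44, 4.58], [0.02, 2.06], [-3.01, 3.01]. Speed limits (rad/s): [2.39, 2.39, 3.01, 3.01, 3.14, 3.14, 3.14].

## Interface

Orientations are given as a rotation vector (axis times angle).
In Python, from station import bot gives the robot as it stands.
- The arm moves only by the tool servo_tool, never from a script. Its argument "targets" is a list of rows, each a list of 7 numbers: the shift along the tool's x, y, z in units of 30 mm (1.0 is 30 mm), then the turn, a rotation vector about the tool's x, y, z in degrees, then the finger opening in mm, from 0 to 85.4. A call has 1 to 5 rows; each row is the pose to reach, as a shift and turn from the pose commanded when the call began, along the tool's axes at that moment; what a row does not reach only later rows make up. A row lasts 1/12 s, in which the tool goes at most 41.7 mm and 7.16 degrees, less where a joint would pass 70% of its speed; a pose out of reach is approached as far as the arm can. A call with a gripper value outside its range is refused whole. The fingers move at their own pace and stop on an object; the grip force is fixed at half the most. Time passes only in rows, so rows that repeat a pose let the fingers close. It gives the time, the measured TCP pose, the force and the opening at its end, in the units of the state.
- bot.observe(): the state, without advancing time (a new reading comes with each control period).
- bot.snapshot(name): name is "scene" or "top" or "wrist"; returns (picture, depth): 420x560x3 uint8, red, green, blue; 420x560 float32, m along the optical axis (not along the pixel's ray), 0 where there is no reading.
- bot.get_calibration(name): a dict with "K" (3x3 intrinsics, pixels), "extrinsics" (4x4, takes a point from camera to world coordinates). Camera axes: x right, y down, z forward; pixel columns grow to the right and rows downward; lengths in m; the calibration is good to about 2 mm. A picture is of the moment at which its call begins: read the wrist's pose just before it. get_calibration takes no time and is no camera call; for the wrist camera it gives the pose at the moment of the call.
- bot.hand_in(): hands the job in, once; it reports no verdict.
The state is a dict: "time": time; "q": joint angles; "joint_velocities": joint speeds; "tau": joint torques, N m; "tcp_pos": TCP position; "tool_rot": TCP orientation; "wrist_force": force on the tool from outside, world axes, zero at the start; "moment": the same for the moment, N m; "gripper_width": opening from 0.0 (shut) to 1.0 (fully open).
Only numpy, scipy, OpenCV 4.12 (cv2) and the standard library are available. Lean on these libraries where they do the work, as an engineer would, in place of code of your own. Each camera call takes 0.05 s, during which the arm holds its last target.

## Working session

There is one attempt and no reset: what is moved stays moved. The work goes in short steps, Python scripts to look and compute and a tool call to move; the robot and the scene stay as the last step left them, time stands still between calls to the robot, and variables do not carry over. Pictures are saved under pics/ and viewed, and the job is handed in when it is done.

Besides the shell and the picture viewer there is one more tool, called after ">>>" as a command line: name --pt "numbers of a row" for each row, then --argument value for the rest. servo_tool: Moves the arm, as the interface text tells. Its arguments: {"type":"object","properties":{"targets":{"type":"array","items":{"type":"array","items":{"type":"number"}}}},"required":["targets"]}

```bash
mkdir -p pics; ls; cat > h.py <<'E'
import numpy as np, cv2
from station import bot
def snap(n,f):
    T=bot.get_calibration(n); p,d=bot.snapshot(n)
    cv2.imwrite('pics/%s.png'%f,p[:,:,::-1]); np.savez('pics/%s.npz'%f,p=p,d=d,K=T['K'],E=T['extrinsics'])
def load(f):
    return np.load('pics/%s.npz'%f)
def world(z):
    K=z['K'];E=z['E'];d=z['d'];h,w=d.shape
    u,v=np.meshgrid(np.arange(w),np.arange(h))
    P=np.stack([(u-K[0,2])/K[0,0]*d,(v-K[1,2])/K[1,1]*d,d],-1)
    W=P@E[:3,:3].T+E[:3,3]; W[d==0]=np.nan
    return W
E
python3 - <<'E'
from h import *
np.set_printoptions(precision=4,suppress=True)
print(bot.observe())
for n in ['scene','top','wrist']:
    snap(n,n+'0'); z=load(n+'0'); print(n,z['K'],z['E'])
E
```

```text
pics
{'time': 0.0, 'q': array([ 1.1351,  0.3842,  0.0164,  1.3712, -0.0063,  1.3882, -0.0465]), 'joint_velocities': array([-0.0004,  0.0019,  0.0011, -0.0011, -0.0007,  0.0004, -0.0014]), 'tau': array([ -0.0002, -62.7588,   0.8447, -37.1824,   0.0168,   0.0142,
        -0.    ]), 'tcp_pos': array([ 0.2275, -0.5816,  0.2303]), 'tool_rot': array([-3.0853, -0.5819,  0.0007]), 'wrist_force': array([-0.4378,  1.0518,  0.4449]), 'moment': array([0.0701, 0.024 , 0.0271]), 'gripper_width': 1.004484932547512}
scene [[497.151    0.     280.0775]
 [  0.     497.151  212.7139]
 [  0.       0.       1.    ]] [[-0.8724 -0.309   0.3787 -0.1014]
 [-0.4882  0.514  -0.7053  1.0455]
 [ 0.0233 -0.8002 -0.5993  0.8881]
 [ 0.      0.      0.      1.    ]]
top [[386.6856   0.     279.4087]
 [  0.     386.6856 210.1203]
 [  0.       0.       1.    ]] [[-0.0246 -0.9947  0.0996  0.3092]
 [-0.9996  0.0258  0.0107  0.0487]
 [-0.0132 -0.0993 -0.995   1.1084]
 [ 0.      0.      0.      1.    ]]
wrist [[319.7473   0.     286.1321]
 [  0.     319.7473 215.2593]
 [  0.       0.       1.    ]] [[ 0.365  -0.8953 -0.2554  0.2912]
 [-0.931  -0.3514 -0.0988 -0.5556]
 [-0.0013  0.2738 -0.9618  0.3729]
 [ 0.      0.      0.      1.    ]]
```

View pics/scene0.png

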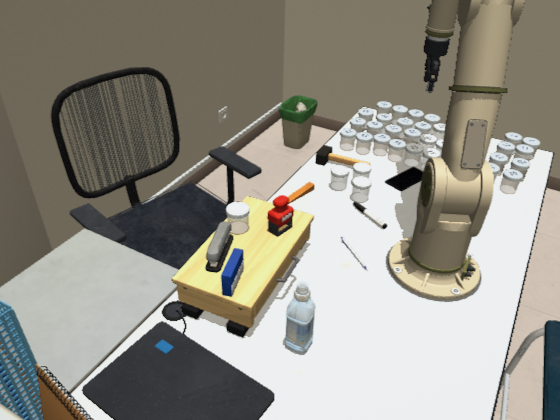

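View pics/top0.png

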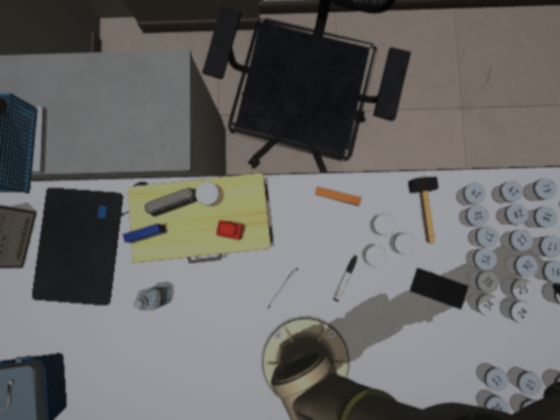

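View pics/wrist0.png

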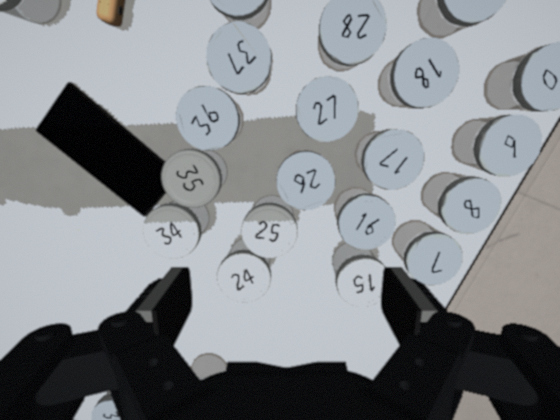

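The scene shows the riser with the orange wedge to its right; beyond it are three cups and the mallet. In the top view the wedge is at about (338,196), the mallet head at (423,184) with its handle to (431,240), the cups at (383,224), (404,243) and (375,256), and the riser spans (128–270, 175–262). I'll measure these next.

```bash
python3 - <<'E'
from h import *
np.set_printoptions(precision=4,suppress=True)
for f in ['top0','scene0']:
    z=load(f); W=world(z); hsv=cv2.cvtColor(z['p'],cv2.COLOR_RGB2HSV)
    x,y,zz=W[...,0],W[...,1],W[...,2]
    base=(x>0.3)&(x<0.75)&(y>-0.5)&(y<0.0)
    org=base&(hsv[...,0]>3)&(hsv[...,0]<18)&(hsv[...,1]>120)&(zz<0.08)
    n,l,s,c=cv2.connectedComponentsWithStats(org.astype(np.uint8))
    for i in range(1,n):
        if s[i,4]<30: continue
        P=W[l==i]; r=cv2.minAreaRect(P[:,:2].astype(np.float32))
        print(f,s[i],c[i],'ctr',P.mean(0),'rect',r,'z',np.percentile(P[:,2],[2,50,98]))
    dark=base&(hsv[...,2]<60)&(zz>0.015)&(zz<0.07)
    n,l,s,c=cv2.connectedComponentsWithStats(dark.astype(np.uint8))
    for i in range(1,n):
        if s[i,4]<30: continue
        P=W[l==i]; r=cv2.minAreaRect(P[:,:2].astype(np.float32))
        print('dark',f,s[i],c[i],'ctr',P.mean(0),'rect',r,'z',np.percentile(P[:,2],[2,50,98]))
    up=base&(zz>0.05)&(zz<0.075)
    n,l,s,c=cv2.connectedComponentsWithStats(up.astype(np.uint8))
    for i in range(1,n):
        if s[i,4]<30: continue
        P=W[l==i]; r=cv2.minAreaRect(P[:,:2].astype(np.float32))
        print('up',f,s[i],c[i],'ctr',P.mean(0),'rect',r,'z',np.percentile(P[:,2],[2,50,98]))
    ris=(x>0.25)&(x<0.75)&(y>-0.15)&(y<0.6)&(zz>0.085)&(zz<0.115)
    P=W[ris]; print('riser',cv2.minAreaRect(P[:,:2].astype(np.float32)),cv2.boxPoints(cv2.minAreaRect(P[:,:2].astype(np.float32))),np.percentile(P[:,2],[5,50,95]))
    d=base&(abs(zz)<0.006); print('desk z',np.median(zz[d]))
z=load('top0')
cv2.imwrite('pics/topcrop.png',cv2.resize(z['p'][160:280,240:450,::-1],None,fx=3.8,fy=3.8,interpolation=cv2.INTER_CUBIC))
z=load('scene0')
cv2.imwrite('pics/scenecrop.png',cv2.resize(z['p'][130:290,220:420,::-1],None,fx=3.7,fy=3.7,interpolation=cv2.INTER_CUBIC))
E
```

```text
top0 [316 188  44  17 304] [338.0066 195.7368] ctr [ 0.456  -0.1075  0.0122] rect ((0.4562850594520569, -0.10606449842453003), (0.12426819652318954, 0.020805608481168747), 72.8442153930664) z [0.0026 0.0119 0.0221]
top0 [422 191   8  50  96] [425.3229 214.7188] ctr [ 0.394  -0.3458  0.0297] rect ((0.39188432693481445, -0.34557077288627625), (0.13743142783641815, 0.005830306559801102), 4.097531795501709) z [0.0249 0.03   0.0349]
dark top0 [409 178  29  15 330] [422.7121 184.2758] ctr [ 0.4782 -0.3403  0.0392] rect ((0.47818055748939514, -0.3444735109806061), (0.038213904947042465, 0.07013610005378723), 3.0409598350524902) z [0.0196 0.0404 0.0447]
up top0 [463 183  26  44 799] [475.2728 204.6233] ctr [ 0.4151 -0.469   0.0642] rect ((0.41579899191856384, -0.4701199233531952), (0.11729336529970169, 0.05823739990592003), 0.4103856682777405) z [0.0542 0.0647 0.0692]
up top0 [373 215  22  21 373] [383.4504 224.7265] ctr [ 0.3671 -0.2195  0.0632] rect ((0.36651289463043213, -0.22056031227111816), (0.055536843836307526, 0.054539136588573456), 86.4616928100586) z [0.0547 0.0634 0.068 ]
up top0
[... 2180 characters left out ...]
[0.0529 0.0628 0.0671]
up scene0 [331 165  19  14 202] [339.8861 171.1188] ctr [ 0.3665 -0.2148  0.0614] rect ((0.36786696314811707, -0.2192266434431076), (0.05858568474650383, 0.05863387510180473), 75.14881134033203) z [0.0512 0.0625 0.0665]
up scene0 [353 176   7  11  34] [355.2353 180.0588] ctr [ 0.3049 -0.1912  0.0619] rect ((0.3068201243877411, -0.19241005182266235), (0.013356722891330719, 0.04559343308210373), 0.20362651348114014) z [0.0506 0.0622 0.0673]
riser ((0.39709246158599854, 0.2719300389289856), (0.20228174328804016, 0.3663168251514435), 4.616993427276611) [[0.2815 0.4464]
 [0.311  0.0812]
 [0.5126 0.0975]
 [0.4832 0.4626]] [0.0995 0.1065 0.1107]
desk z -0.00046409832997756917
```

View pics/topcrop.png

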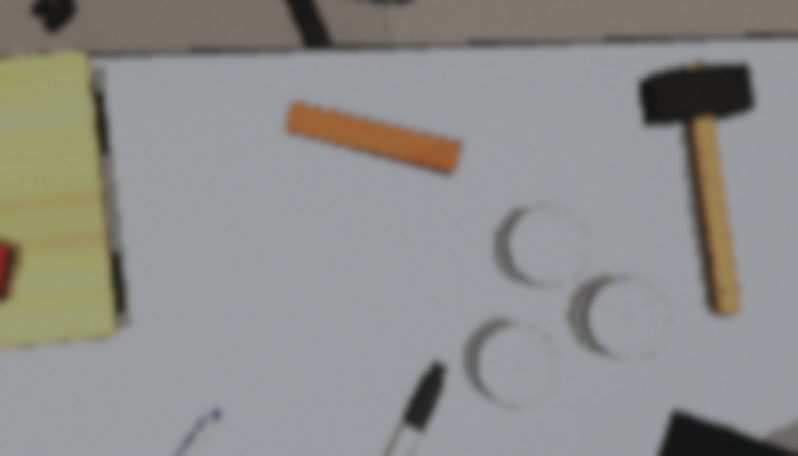

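View pics/scenecrop.png

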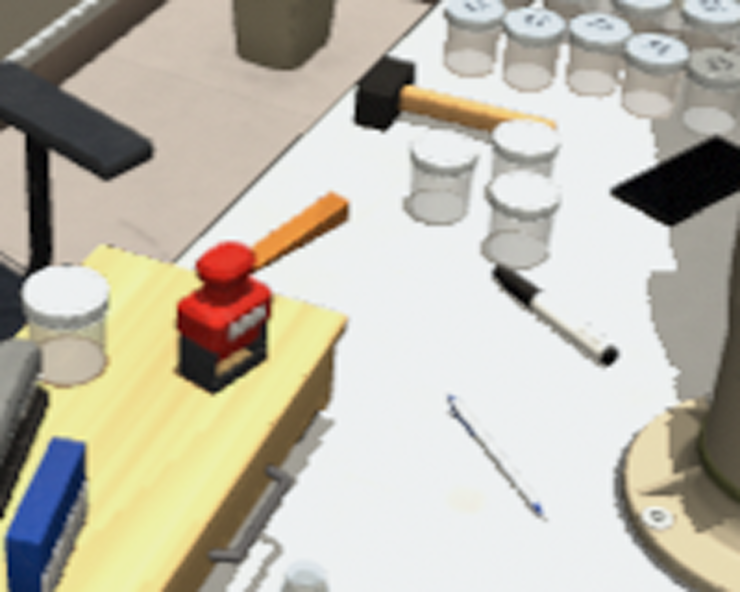

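```bash
cat >> h.py <<'E'
from scipy.spatial.transform import Rotation as Ro
def tool():
    s=bot.observe(); return np.array(s['tcp_pos']),Ro.from_rotvec(s['tool_rot']),s
def want(yaw,tilt=0):
    # yaw: tool y direction angle (deg) in world; tilt deg: lean z-axis toward tool x
    a=np.radians(yaw); y=np.array([np.cos(a),np.sin(a),0]); zz=np.array([0,0,-1.]); x=np.cross(y,zz)
    R=Ro.from_matrix(np.stack([x,y,zz],1)); return R*Ro.from_euler('y',tilt,degrees=True)
def rel(p,R,pos=None,rot=None):
    if pos is None: pos,rot,_=tool()
    d=rot.inv().apply(np.array(p)-pos)/0.03; t=(rot.inv()*R).as_rotvec(degrees=True)
    return np.round(d,3),np.round(t,2)
E
python3 - <<'E'
from h import *
np.set_printoptions(precision=4,suppress=True)
p,R,s=tool(); z=load('wrist0'); 
print('axes',R.as_matrix())
C=np.eye(4);C[:3,:3]=R.as_matrix();C[:3,3]=p
Tc=np.linalg.inv(C)@z['E']; print(Tc); np.save('Tc.npy',Tc)
for tcp,yaw,tilt in [((0.43,-0.25,0.22),0,40),((0.43,-0.22,0.25),0,35),((0.45,-0.2,0.20),-10,40)]:
    D=np.eye(4);D[:3,:3]=want(yaw,tilt).as_matrix();D[:3,3]=tcp
    E=D@Tc; K=z['K']; print(tcp,'cam',E[:3,3],E[:3,2])
    for q in [(0.47,0.09,0),(0.456,-0.106,0.01),(0.474,-0.045,0),(0.438,-0.167,0)]:
        c=np.linalg.inv(E)@np.r_[q,1]; u=K@(c[:3]/c[2]); print(q,u[:2],c[2])
    print(rel(tcp,want(yaw,tilt)))
E
```

```text
axes [[ 0.9313  0.3643 -0.0006]
 [ 0.3643 -0.9313  0.0014]
 [-0.     -0.0015 -1.    ]]
[[ 0.0008 -0.9618 -0.2738  0.0688]
 [ 1.      0.0007  0.0004 -0.0013]
 [-0.0002 -0.2738  0.9618 -0.1424]
 [ 0.      0.      0.      1.    ]]
(0.43, -0.25, 0.22) cam [ 0.4287 -0.2888  0.3734] [ 0.0004  0.4085 -0.9128]
(0.47, 0.09, 0) [312.7599  90.5824] 0.4955365973142466
(0.456, -0.106, 0.01) [307.5171 200.7688] 0.40633948297088673
(0.474, -0.045, 0) [318.9498 164.4389] 0.44039182355154755
(0.438, -0.167, 0) [293.6151 249.102 ] 0.39054238824358545
(array([10.313, -7.839,  0.361]), array([ 23.84,  34.98, -65.71]))
(0.43, -0.22, 0.25) cam [ 0.4287 -0.2453  0.4062] [ 0.0004  0.3274 -0.9449]
(0.47, 0.09, 0) [312.863   96.1718] 0.49355384545793934
(0.456, -0.106, 0.01) [306.812  213.8084] 0.4199323949184529
(0.474, -0.045, 0) [318.2856 175.2287] 0.44935850413460937
(0.438, -0.167, 0) [293.255  261.3339] 0.4094041114755586
(array([10.677, -8.772, -0.637]), array([ 20.86,  30.61, -66.4 ]))
(0.45, -0.2, 0.2) cam [ 0.442  -0.238   0.3534] [ 0.0713  0.4022 -0.9128]
(0.47, 0.09, 0) [265.5321 106.714 ] 0.4564491928046414
(0.456, -0.106, 0.01) [278.0838 232.1217] 0.36748824250839374
(0.474, -0.045, 0) [284.4707 188.074 ] 0.40243474355956177
(0.438, -0.167, 0) [271.1639 289.2225] 0.35079698731058523
(array([11.541, -9.147,  1.03 ]), array([ 20.36,  36.35, -56.18]))
```

>>> servo_tool --pt "1.4 -1.1 0 2.5 4.5 -5 85" --pt "2.8 -2.2 0 4 8 -10 85" --pt "4.2 -3.3 0 6 12 -15 85" --pt "5.6 -4.4 0 8 15 -20 85" --pt "7 -5.5 0 10 18 -26 85"

```text
time: 0.57
tcp_pos: [0.3333, -0.4012, 0.2315]
tool_rot: [-2.638, -1.168, -0.403]
wrist_force: [1.1, -1.2, 0.6]
gripper_width: 0.997
```

```bash
python3 - <<'E'
from h import *
p,R,s=tool();print(p,s['q'],s['wrist_force'],s['gripper_width']);print(rel((0.45,-0.2,0.2),want(-10,40)))
E
```

```text
[ 0.33327136 -0.40121193  0.23147636] [ 1.14629231  0.31317335 -0.15780552  1.51707206 -0.25996421  1.50382077
  0.29675838] [ 1.11876069 -1.15562865  0.61160746] 0.9974331381023356
(array([ 6.752, -1.391,  3.701]), array([ 10.98,  18.13, -29.88]))
```

>>> servo_tool --pt "1.4 -0.3 0.7 2 4 -6 85" --pt "2.8 -0.6 1.5 4.4 7 -12 85" --pt "4.2 -0.9 2.2 6.6 11 -18 85" --pt "5.4 -1.1 3 9 15 -24 85" --pt "6.7 -1.4 3.6 11 18 -30 85"

```text
time: 0.98
tcp_pos: [0.4369, -0.2232, 0.2033]
tool_rot: [-2.008, -1.662, -0.716]
wrist_force: [1.3, -0.6, 0.5]
gripper_width: 0.998
```

>>> servo_tool --pt "0 0 0 0 0 0 85" --pt "0 0 0 0 0 0 85" --pt "0 0 0 0 0 0 85"

```text
time: 1.23
tcp_pos: [0.4367, -0.2245, 0.2037]
tool_rot: [-2.013, -1.66, -0.712]
wrist_force: [-0.1, -0.8, -0.6]
gripper_width: 0.999
```

```bash
python3 - <<'E'
from h import *
p,R,s=tool();print(p,s['q'],s['wrist_force'],s['gripper_width']);print(rel((0.45,-0.2,0.2),want(-10,40)))
snap('wrist','w1'); z=load('w1')
cv2.imwrite('pics/w1b.png',cv2.resize(z['p'][:,:,::-1],(800,600),interpolation=cv2.INTER_CUBIC))
E
```

```text
[ 0.43671084 -0.22453213  0.20374935] [ 1.06191357  0.42394726 -0.34995675  1.58244809 -0.43590462  1.54124504
  0.62159735] [-0.07993166 -0.76472771 -0.64614169] 0.9992662059501527
(array([0.608, 0.282, 0.657]), array([ 0.24,  0.71, -0.9 ]))
```

View pics/w1b.png

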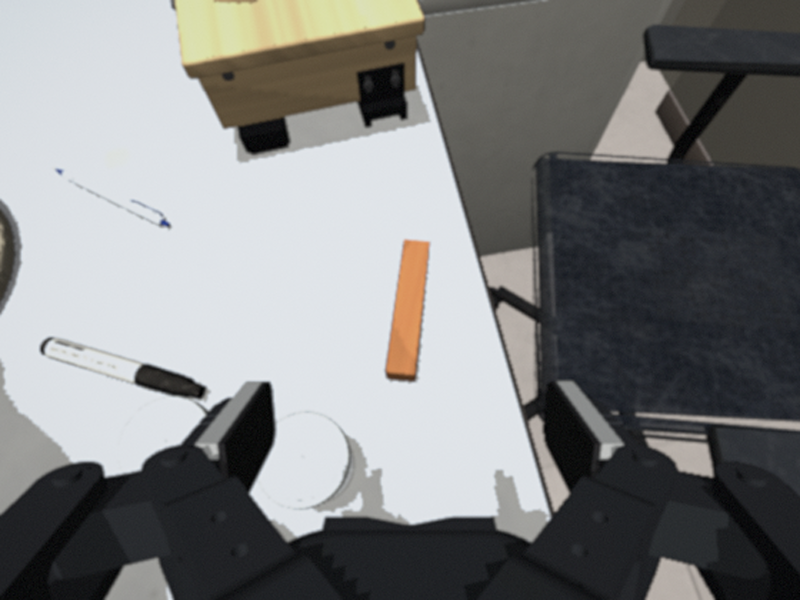

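The wrist view shows the wedge from tail (402,372) to tip (416,243), and the slotted black foot at about (385,108), its two cheeks down at (367,122) and (405,115). I'll move closer for a second view.

```bash
python3 - <<'E'
from h import *
np.set_printoptions(precision=4,suppress=True)
Tc=np.load('Tc.npy');K=load('w1')['K']
for tcp,yaw,tilt in [((0.45,-0.12,0.13),-5,52),((0.45,-0.12,0.12),-5,58)]:
    D=np.eye(4);D[:3,:3]=want(yaw,tilt).as_matrix();D[:3,3]=tcp
    E=D@Tc; print(tcp,'cam',E[:3,3],E[:3,2])
    for q in [(0.47,0.09,0),(0.456,-0.106,0.01),(0.474,-0.045,0),(0.438,-0.167,0)]:
        c=np.linalg.inv(E)@np.r_[q,1]; u=K@(c[:3]/c[2]); print(q,u[:2],c[2])
    print(rel(tcp,want(yaw,tilt)))
E
```

```text
(0.45, -0.12, 0.13) cam [ 0.4426 -0.1895  0.2719] [ 0.0517  0.5871 -0.8079]
(0.47, 0.09, 0) [288.4895 159.9864] 0.3851701413033229
(0.456, -0.106, 0.01) [293.3681 320.8074] 0.2613025860145362
(0.474, -0.045, 0) [305.5005 258.9164] 0.30612359132992883
(0.438, -0.167, 0) [276.881  411.1174] 0.2326393047524888
(array([ 1.172, -0.208,  4.145]), array([ 3.99, 12.73, -4.41]))
(0.45, -0.12, 0.12) cam [ 0.4413 -0.2039  0.2539] [ 0.0588  0.668  -0.7419]
(0.47, 0.09, 0) [288.4718 174.8659] 0.3863004668182606
(0.456, -0.106, 0.01) [293.7861 332.028 ] 0.24713581480340258
(0.474, -0.045, 0) [306.1358 269.9833] 0.296359437635338
(0.438, -0.167, 0) [276.0266 430.4686] 0.212749349589427
(array([ 0.961, -0.206,  4.403]), array([ 4.22, 18.72, -4.21]))
```

>>> servo_tool --pt "0.3 0 1 1 4 -1 85" --pt "0.6 -0.1 2 2 7 -2 85" --pt "0.9 -0.2 3.2 3 10 -3 85" --pt "1.2 -0.2 4.1 4 13 -4 85" --pt "1.2 -0.2 4.1 4 13 -4 85"

```text
time: 1.7
tcp_pos: [0.4486, -0.1152, 0.1288]
tool_rot: [-1.754, -1.599, -0.86]
wrist_force: [-0.4, 0.2, 0.2]
gripper_width: 0.995
```

>>> servo_tool --pt "0 0 0 0 0 0 85" --pt "0 0 0 0 0 0 85"

```text
time: 1.87
tcp_pos: [0.4506, -0.1209, 0.1322]
tool_rot: [-1.765, -1.606, -0.861]
wrist_force: [0.6, 0.4, 0.7]
gripper_width: 0.997
```

```bash
python3 - <<'E'
from h import *
p,R,s=tool();print(p,s['q'],s['wrist_force'],s['gripper_width'])
snap('wrist','w2'); z=load('w2')
cv2.imwrite('pics/w2b.png',cv2.resize(z['p'][:,:,::-1],(800,600),interpolation=cv2.INTER_CUBIC))
cv2.imwrite('pics/w2c.png',cv2.resize(z['p'][60:200,190:370,::-1],None,fx=4,fy=4,interpolation=cv2.INTER_CUBIC))
E
```

```text
[ 0.45064842 -0.12090694  0.13216641] [ 1.02849003  0.56858283 -0.42066134  1.71515483 -0.54098161  1.44567267
  0.73913263] [0.61891852 0.35180512 0.65602828] 0.9965188421834139
```

View pics/w2b.png

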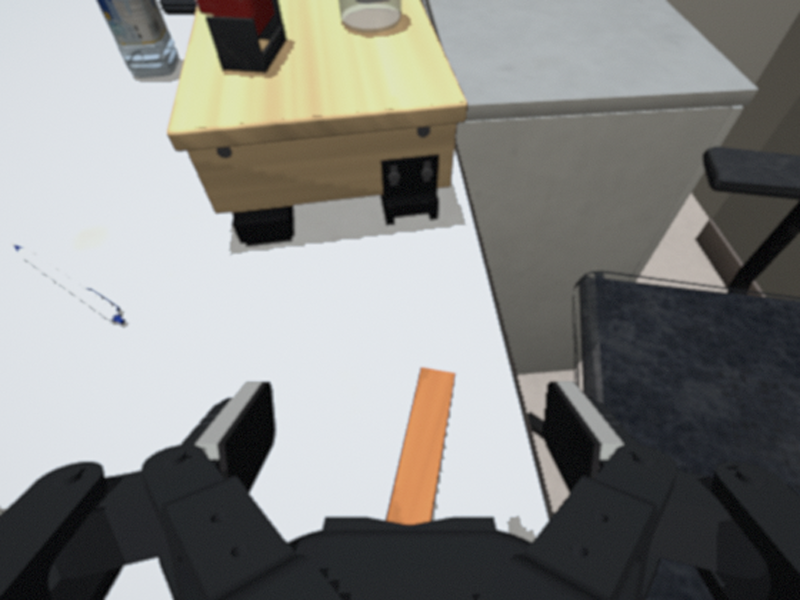

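View pics/w2c.png

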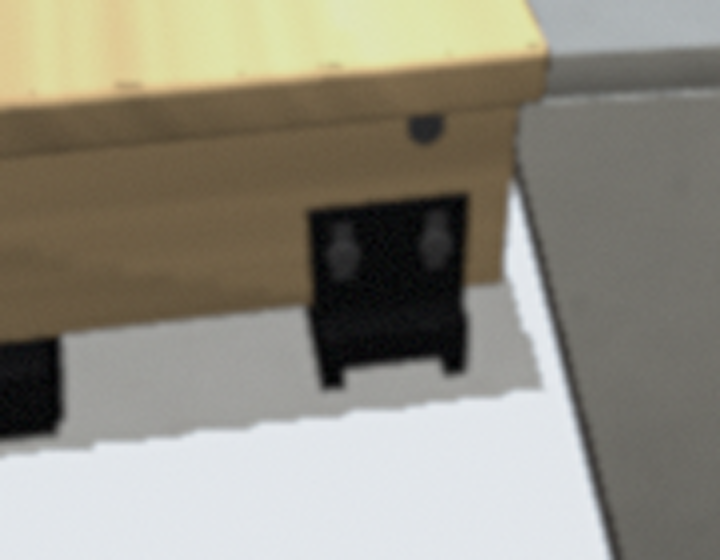

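The close view shows the slot mouth: in the 4x crop, cheek inner edges at x≈345 and 442, cheek bottoms at (333,386) and (455,373). The wedge tip is at (437,370) in the 800 px image. I'll compute the positions.

```bash
python3 - <<'E'
from h import *
np.set_printoptions(precision=4,suppress=True,linewidth=160)
for f in ['w1','w2']:
    z=load(f); W=world(z); hsv=cv2.cvtColor(z['p'],cv2.COLOR_RGB2HSV)
    org=(hsv[...,0]>3)&(hsv[...,0]<15)&(hsv[...,1]>140)&(W[...,2]<0.05)&(W[...,1]<0.0)
    n,l,s,c=cv2.connectedComponentsWithStats(org.astype(np.uint8)); i=1+np.argmax(s[1:,4])
    P=W[l==i]; r=cv2.minAreaRect(P[:,:2].astype(np.float32)); print(f,r,cv2.boxPoints(r))
    # principal axis
    v=np.linalg.svd(P[:,:2]-P[:,:2].mean(0),full_matrices=False)[2][0]; print('axis ang from y',np.degrees(np.arctan2(-v[0],v[1])), 'zrange',np.percentile(P[:,2],[1,50,99]))
    t=(P[:,:2]-np.array(r[0]))@(v*np.sign(v[1])); print('slope',np.polyfit(t,P[:,2],1),t.min(),t.max())
    d=(abs(W[...,2])<0.006)&(W[...,1]<0)&(W[...,1]>-0.2)&(hsv[...,1]<40); print('desk',np.median(W[...,2][d]))
z=load('w2');W=world(z);p=z['p']
dark=(p.max(2)<60)&(W[...,1]>0.05)&(W[...,1]<0.14)&(W[...,0]>0.42)&(W[...,2]<0.07)
P=W[dark]; print(len(P),P.min(0),P.max(0))
# crop coordinates to pixel
for (cx,cy) in [(333,365),(333,378),(455,365),(455,355),(390,340),(390,330),(330,340),(450,330),(390,310),(390,290),(390,250),(330,290),(450,280),(318,340),(462,330)]:
    u=190+cx/4;v=60+cy/4; print((cx,cy),W[int(round(v)),int(round(u))])
E
```

```text
w1 ((0.4564858078956604, -0.10769467055797577), (0.12827454507350922, 0.020835839211940765), 73.20768737792969) [[ 0.428  -0.1661]
 [ 0.4479 -0.1721]
 [ 0.485  -0.0493]
 [ 0.465  -0.0433]]
axis ang from y 163.23777007715202 zrange [0.0032 0.0138 0.0217]
slope [-0.1378  0.0122] -0.0641339089115692 0.06413270279563953
desk -0.00053957265146648
w2 ((0.4607049822807312, -0.09275761246681213), (0.09936048835515976, 0.021703653037548065), 73.34056854248047) [[ 0.4361 -0.1372]
 [ 0.4569 -0.1435]
 [ 0.4853 -0.0483]
 [ 0.4646 -0.0421]]
axis ang from y 162.88786664064872 zrange [0.0028 0.0114 0.0176]
slope [-0.1427  0.0101] -0.04975655890903528 0.04968047338447433
desk -0.0005095614197770382
7733 [ 0.4476  0.05   -0.6663] [1.0196 0.14   0.065 ]
(333, 365) [0.4533 0.0921 0.0179]
(333, 378) [0.4531 0.0915 0.0137]
(455, 365) [0.4904 0.0951 0.0119]
(455, 355) [0.4903 0.0954 0.0148]
(390, 340) [0.471  0.0932 0.0245]
(390, 330) [0.471  0.093  0.0292]
(330, 340) [0.4525 0.0918 0.0272]
(450, 330) [0.4873 0.0941 0.0269]
(390, 310) [0.4716 0.0993 0.0297]
(390, 290) [0.4719 0.1025 0.0357]
(390, 250) [0.4717 0.1014 0.0504]
(330, 290) [0.4535 0.1007 0.0386]
(450, 280) [0.4881 0.1032 0.0367]
(318, 340) [0.4502 0.0914 0.0278]
(462, 330) [0.4921 0.0943 0.0263]
```

```bash
python3 - <<'E'
from h import *
print(rel((0.4426,-0.1534,0.10),want(-16.8)))
E
```

```text
(array([-1.528, -0.172, -0.201]), array([ -5.39, -51.98,  10.6 ]))
```

>>> servo_tool --pt "-0.3 0 0 -0.7 -6.5 1.3 55" --pt "-0.6 0 0 -1.4 -13 2.6 55" --pt "-0.9 -0.1 -0.1 -2 -19.5 4 55" --pt "-1.2 -0.1 -0.1 -2.7 -26 5.3 55" --pt "-1.5 -0.2 -0.2 -3.5 -33 6.6 55"

```text
time: 2.33
tcp_pos: [0.4429, -0.1535, 0.102]
tool_rot: [-2.27, -1.809, -0.361]
wrist_force: [-0.7, 1.0, 0.0]
gripper_width: 0.645
```

```bash
python3 - <<'E'
from h import *
print(tool()[0],rel((0.4426,-0.1534,0.10),want(-16.8)))
E
```

```text
[ 0.44288517 -0.15347238  0.10199199] (array([-0.021, -0.009,  0.063]), array([ -1.56, -18.76,   3.88]))
```

>>> servo_tool --pt "0 0 0 -0.5 -6.5 1.3 55" --pt "0 0 0 -1 -13 2.6 55" --pt "0 0 0.1 -1.6 -18.8 3.9 55" --pt "0 0 0.1 -1.6 -18.8 3.9 55" --pt "0 0 0.1 -1.6 -18.8 3.9 55"

```text
time: 2.75
tcp_pos: [0.4429, -0.1487, 0.0989]
tool_rot: [-2.51, -1.88, -0.005]
wrist_force: [0.5, 0.2, -0.2]
gripper_width: 0.643
```

```bash
python3 - <<'E'
from h import *
print(tool()[0],rel((0.4426,-0.1534,0.004),want(-16.8)))
snap('wrist','w3'); z=load('w3'); W=world(z); hsv=cv2.cvtColor(z['p'],cv2.COLOR_RGB2HSV)
org=(hsv[...,0]>3)&(hsv[...,0]<15)&(hsv[...,1]>140)&(W[...,2]<0.05)&(W[...,1]<0.0)
n,l,s,c=cv2.connectedComponentsWithStats(org.astype(np.uint8)); i=1+np.argmax(s[1:,4])
P=W[l==i]; r=cv2.minAreaRect(P[:,:2].astype(np.float32)); print(r,cv2.boxPoints(r))
E
```

```text
[ 0.44288817 -0.14867692  0.09891471] (array([-0.173,  0.043,  3.163]), array([-0.15, -0.35,  0.45]))
((0.4569745659828186, -0.10581263899803162), (0.12698540091514587, 0.021742630749940872), 73.4166030883789) [[ 0.42843395 -0.1635616 ]
 [ 0.44927222 -0.16976717]
 [ 0.48551518 -0.04806368]
 [ 0.46467692 -0.04185811]]
```

View pics/w3.png

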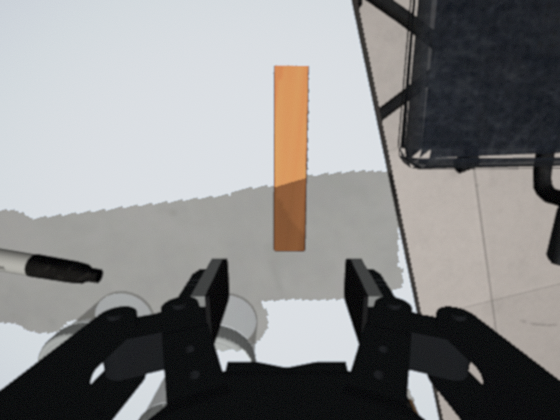

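The wrist picture shows the wedge straight between the fingers, tail at (289,250) and tip at (291,66). I'm descending to grasp it.

>>> servo_tool --pt "-0.1 0 0.9 0 0 0.4 55" --pt "-0.17 0.03 1.8 0 0 0.4 55" --pt "-0.17 0.03 2.6 0 0 0.4 55" --pt "-0.17 0.03 3.1 0 0 0.4 55" --pt "-0.17 0.03 3.1 0 0 0.4 55"

```text
time: 3.22
tcp_pos: [0.4378, -0.1556, 0.0012]
tool_rot: [-2.517, -1.856, 0.002]
wrist_force: [-0.4, 0.4, -0.4]
gripper_width: 0.64
```

```bash
python3 - <<'E'
from h import *
p,R,s=tool();print(p,rel((0.4428,-0.153,0.004),want(-16.8)),s['wrist_force'])
E
```

```text
[ 0.43784391 -0.15556161  0.00119094] (array([ 0.131,  0.131, -0.094]), array([-0.67, -0.42, -0.39])) [-0.38191406  0.40469725 -0.42249226]
```

>>> servo_tool --pt "0.1 0.1 -0.1 0 0 0 55" --pt "0.1 0.1 -0.1 0 0 0 55" --pt "0.1 0.1 -0.1 0 0 0 40"

```text
time: 3.47
tcp_pos: [0.446, -0.1528, 0.0087]
tool_rot: [-2.52, -1.865, -0.005]
wrist_force: [-0.6, 0.3, 0.7]
gripper_width: 0.518
```

```bash
python3 - <<'E'
from h import *
p,R,s=tool();print(p,rel((0.4428,-0.153,0.004),want(-16.8)),s['wrist_force'])
E
```

```text
[ 0.44601438 -0.15277345  0.00869605] (array([-0.04 , -0.1  ,  0.157]), array([-0.17, -0.37, -0.19])) [-0.56342673  0.28488689  0.67678424]
```

>>> servo_tool --pt "0 -0.08 0.12 0 0 0 40" --pt "0 -0.08 0.12 0 0 0 40" --pt "0 -0.08 0.12 0 0 0 30" --pt "0 -0.08 0.12 0 0 0 15" --pt "0 -0.08 0.12 0 0 0 15"

```text
time: 3.88
tcp_pos: [0.4425, -0.1513, 0.0039]
tool_rot: [-2.518, -1.865, -0.003]
wrist_force: [-2.2, 0.1, 5.7]
gripper_width: 0.266
```

>>> servo_tool --pt "0 0 0 0 0 0 15" --pt "0 0 0 0 0 0 15" --pt "0 0 0 0 0 0 15"

```text
time: 4.13
tcp_pos: [0.4424, -0.1513, 0.0039]
tool_rot: [-2.518, -1.865, -0.003]
wrist_force: [-1.3, -0.5, 5.6]
gripper_width: 0.267
```

```bash
python3 - <<'E'
from h import *
p,R,s=tool();print(p,rel((0.4428,-0.153,0.004),want(-16.8)),s['wrist_force'],s['gripper_width']*85.4)
snap('wrist','w4'); z=load('w4'); W=world(z); hsv=cv2.cvtColor(z['p'],cv2.COLOR_RGB2HSV)
org=(hsv[...,0]>3)&(hsv[...,0]<15)&(hsv[...,1]>140)&(W[...,2]<0.05)&(W[...,1]<0.0)
n,l,s,c=cv2.connectedComponentsWithStats(org.astype(np.uint8)); i=1+np.argmax(s[1:,4])
P=W[l==i]; r=cv2.minAreaRect(P[:,:2].astype(np.float32)); print(r,cv2.boxPoints(r))
# wedge in tool frame
print('yaw tool y',np.degrees(np.arctan2(*R.apply([0,1,0])[1::-1])))
Q=R.inv().apply(np.c_[cv2.boxPoints(r),np.zeros(4)]-p); print(Q)
E
```

```text
[ 0.44244364 -0.15129718  0.00392403] (array([-0.051,  0.028, -0.003]), array([-0.31, -0.35, -0.13])) [-1.27028727 -0.54664271  5.60164694] 22.80138051181839
((0.45556995272636414, -0.10493288934230804), (0.12814489006996155, 0.024008743464946747), 72.60404205322266) [[ 0.4249587  -0.16248576]
 [ 0.4478693  -0.16966374]
 [ 0.4861812  -0.04738002]
 [ 0.4632706  -0.04020204]]
yaw tool y -16.932450043342747
[[-0.01581971 -0.01344676  0.00390213]
 [-0.01601315  0.01056082  0.00377022]
 [ 0.11212525  0.01159743  0.00453613]
 [ 0.11231869 -0.01241015  0.00466804]]
```

View pics/w4.png

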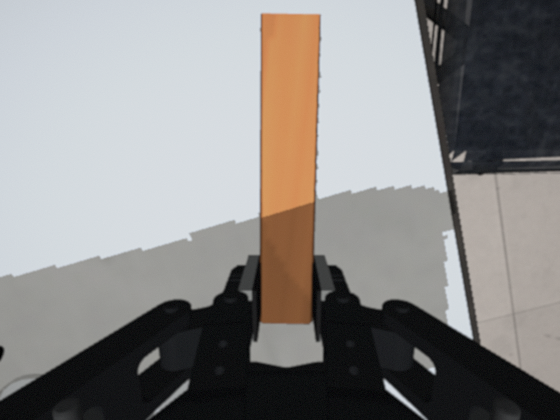

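The wedge is gripped, with its tip visible at (291,14) and its tail between the pads. Next I move to a spot in front of the slot, aligned with it.

```bash
python3 - <<'E'
from h import *
print(rel((0.4811,-0.0313,0.0055),want(4.55)))
E
```

```text
(array([ 4.201,  0.067, -0.027]), array([ -0.24,  -0.4 , -21.48]))
```

>>> servo_tool --pt "0 0 -0.07 0 0 0 15" --pt "0.8 0 -0.07 0 0 -4 15" --pt "1.6 0 -0.07 0 0 -9 15" --pt "2.4 0 -0.07 0 0 -14 15" --pt "3.2 0.05 -0.07 0 -0.3 -18 15"

```text
time: 4.6
tcp_pos: [0.4713, -0.0591, 0.0061]
tool_rot: [-2.193, -2.242, 0.003]
wrist_force: [0.4, -0.7, -0.3]
gripper_width: 0.263
```

```bash
python3 - <<'E'
from h import *
p,R,s=tool();print(p,s['wrist_force'],rel((0.4811,-0.0313,0.0055),want(4.55)))
E
```

```text
[ 0.47133566 -0.05907714  0.00607035] [ 0.40884961 -0.70903898 -0.33009105] (array([0.918, 0.346, 0.02 ]), array([-0.29, -0.16, -3.28]))
```

>>> servo_tool --pt "0.4 0.15 0 0 0 -2 15" --pt "0.8 0.3 0 0 0 -3.3 15" --pt "0.9 0.34 0 0 0 -3.3 15" --pt "0.9 0.34 0 0 0 -3.3 15" --pt "0.9 0.34 0 0 0 -3.3 15"

```text
time: 5.02
tcp_pos: [0.4809, -0.0338, 0.0059]
tool_rot: [-2.134, -2.298, 0.004]
wrist_force: [-0.4, -1.1, -0.8]
gripper_width: 0.258
```

```bash
python3 - <<'E'
from h import *
p,R,s=tool();print(p,s['wrist_force'],rel((0.4811,-0.0313,0.0055),want(4.55)))
snap('wrist','w5');snap('top','t5'); z=load('t5')
cv2.imwrite('pics/t5c.png',cv2.resize(z['p'][165:245,230:370,::-1],None,fx=5.5,fy=5.5,interpolation=cv2.INTER_CUBIC))
E
```

```text
[ 0.48088378 -0.03378518  0.00590801] [-0.40958512 -1.0799363  -0.75747612] (array([0.082, 0.013, 0.014]), array([-0.3 , -0.14, -0.32]))
```

View pics/w5.png

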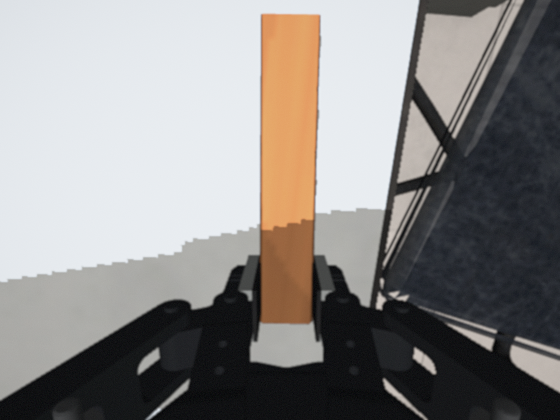

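View pics/t5c.png

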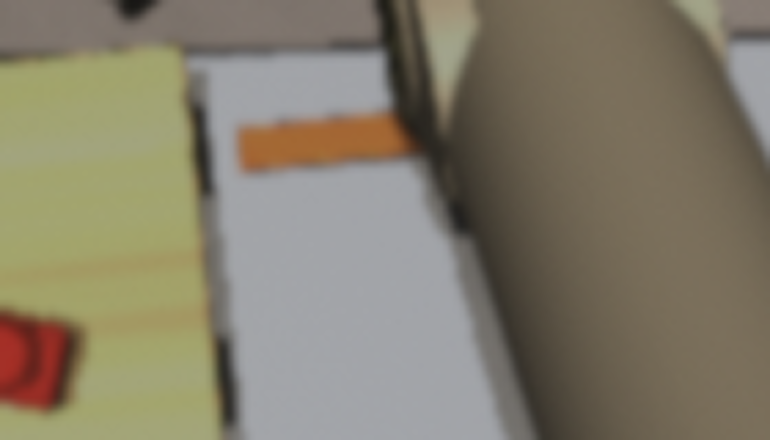

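The top view shows the wedge pointing straight at the black foot (crop 105–190 at x≈205) with its tip at (240,150). I'm pushing it in gently.

>>> servo_tool --pt "0.35 0.01 0 0 0 -0.3 15" --pt "0.7 0.01 0 0 0 -0.3 15" --pt "0.95 0.01 0 0 0 -0.3 15" --pt "1.0 0.01 0 0 0 -0.3 15"

```text
time: 5.45
tcp_pos: [0.479, -0.0002, 0.0063]
tool_rot: [-2.122, -2.309, 0.001]
wrist_force: [-0.6, 1.2, -0.5]
gripper_width: 0.26
```

>>> servo_tool --pt "0.3 0 0 0 0 0 15" --pt "0.5 0 0 0 0 0 15" --pt "0.5 0 0 0 0 0 15" --pt "0.5 0 0 0 0 0 15"

```text
time: 5.78
tcp_pos: [0.478, 0.0128, 0.0063]
tool_rot: [-2.124, -2.307, 0.002]
wrist_force: [0.4, -0.7, 0.1]
gripper_width: 0.265
```

```bash
python3 - <<'E'
from h import *
p,R,s=tool();print(p,s['wrist_force'],s['gripper_width']*85.4,rel((0.4811-0.0793*.042,-0.0313+.9968*.042,0.0055),want(4.55)))
snap('wrist','w6')
E
```

```text
[0.47799815 0.01278913 0.0062634 ] [ 0.35274015 -0.71248344  0.08115158] 22.59653303499603 (array([-0.073, -0.014,  0.025]), array([-0.26, -0.17,  0.18]))
```

View pics/w6.png

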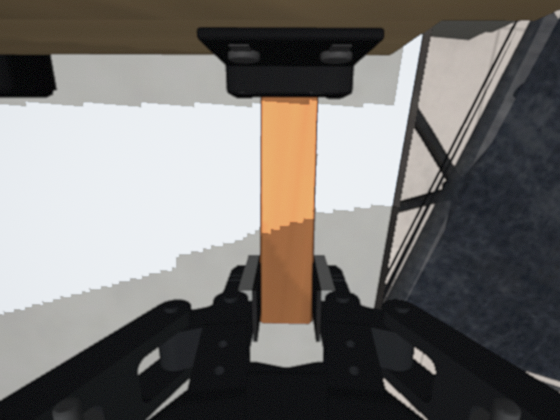

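The picture shows the wedge running centred into the slotted foot (foot columns 227–353, wedge 261–318) with no force. I'm letting go and rising.

>>> servo_tool --pt "0 0 0.05 0 0 0 15" --pt "0 0 0.05 0 0 0 30" --pt "0 0 0.0 0 0 0 45" --pt "0 0 0.0 0 0 0 45" --pt "0 0 -0.3 0 0 0 45"

```text
time: 6.25
tcp_pos: [0.477, 0.012, 0.0144]
tool_rot: [-2.125, -2.304, 0.005]
wrist_force: [-0.4, -0.4, -0.7]
gripper_width: 0.532
```

>>> servo_tool --pt "0 0 -1 0 0 0 45" --pt "0 0 -2.2 0 0 0 45" --pt "-0.3 0 -3.4 0 0 0 45" --pt "-1 0 -4 0 0 0 45" --pt "-1.8 0 -4 0 0 0 45"

```text
time: 6.67
tcp_pos: [0.4862, -0.041, 0.141]
tool_rot: [2.124, 2.312, 0.006]
wrist_force: [0.0, -0.9, -0.1]
gripper_width: 0.526
```

```bash
python3 - <<'E'
from h import *
p,R,s=tool();print(p,s['wrist_force'],s['gripper_width']*85.4,s['q'])
snap('wrist','w7'); z=load('w7'); W=world(z); hsv=cv2.cvtColor(z['p'],cv2.COLOR_RGB2HSV)
org=(hsv[...,0]>3)&(hsv[...,0]<15)&(hsv[...,1]>140)&(W[...,2]<0.05)
n,l,s,c=cv2.connectedComponentsWithStats(org.astype(np.uint8)); i=1+np.argmax(s[1:,4])
P=W[l==i]; r=cv2.minAreaRect(P[:,:2].astype(np.float32)); print(r,cv2.boxPoints(r),P[:,2].max())
E
```

```text
[ 0.48616371 -0.04098847  0.141017  ] [ 0.0329574  -0.89853541 -0.1441058 ] 44.92361864641266 [ 0.46027478  0.18834195 -0.48872758  1.84911178  0.09592951  1.12320524
  0.02246662]
((0.47372883558273315, 0.018832750618457794), (0.015479528345167637, 0.04457003250718117), 4.561892986297607) [[ 0.46424112  0.04043158]
 [ 0.46778604 -0.00399726]
 [ 0.48321655 -0.00276608]
 [ 0.47967163  0.04166276]] 0.022704693200777948
```

View pics/w7.png

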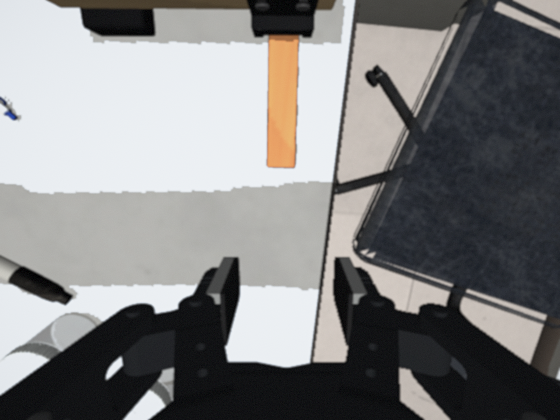

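The wedge now lies loose in the slot, tail at (281,167) in the wrist view. Next, the mallet.

```bash
python3 - <<'E'
from h import *
for y in (-30,-63,-86):
    f=(4.5-y)/90.5; 
    print(rel(np.array([0.486,-0.041,0.145])*(1-f)+f*np.array([0.432,-0.347,0.17]),want(y)))
E
```

```text
(array([-3.594, -0.936, -0.53 ]), array([7.000e-02, 3.000e-02, 3.442e+01]))
(array([-7.252, -1.877, -0.832]), array([8.000e-02, 1.000e-02, 6.742e+01]))
(array([-9.802, -2.533, -1.042]), array([ 9.000e-02, -1.000e-02,  9.042e+01]))
```

>>> servo_tool --pt "-0.7 -0.2 -0.2 0 0 6.8 45" --pt "-1.4 -0.4 -0.4 0 0 13.6 45" --pt "-2.1 -0.5 -0.4 0 0 20.4 45" --pt "-2.9 -0.7 -0.5 0 0 27.4 45" --pt "-3.6 -0.9 -0.5 0 0 34.4 45"

```text
time: 7.13
tcp_pos: [0.4649, -0.1531, 0.1509]
tool_rot: [-2.719, -1.567, 0.003]
wrist_force: [-0.4, -1.1, 0.5]
gripper_width: 0.527
```

```bash
python3 - <<'E'
from h import *
for y in (-63,-86):
    f=(4.5-y)/90.5; 
    print(rel(np.array([0.486,-0.041,0.145])*(1-f)+f*np.array([0.432,-0.347,0.17]),want(y)))
E
```

```text
(array([-3.669,  1.387, -0.431]), array([-0.24,  0.07, 32.9 ]))
(array([-6.141,  2.291, -0.646]), array([-0.23,  0.12, 55.9 ]))
```

>>> servo_tool --pt "-0.8 0.3 -0.2 0 0 6.8 45" --pt "-1.6 0.6 -0.3 0 0 13.6 45" --pt "-2.4 0.9 -0.4 0 0 20.4 45" --pt "-3.1 1.2 -0.5 0 0 27.2 45" --pt "-3.9 1.4 -0.5 0 0 34 45"

```text
time: 7.55
tcp_pos: [0.4438, -0.2751, 0.1658]
tool_rot: [-3.058, -0.705, 0.004]
wrist_force: [0.2, -0.7, 0.8]
gripper_width: 0.528
```

```bash
python3 - <<'E'
from h import *
print(rel([0.432,-0.347,0.17],want(-86)))
E
```

```text
(array([-1.404,  1.983, -0.145]), array([-0.18,  0.15, 21.95]))
```

>>> servo_tool --pt "-0.5 0.6 -0.1 0 0 6.8 45" --pt "-0.9 1.3 -0.1 0 0 13.6 45" --pt "-1.4 2 -0.1 0 0 20.4 45" --pt "-1.4 2 -0.1 0 0 22 45" --pt "-1.4 2 -0.1 0 0 22 45"

```text
time: 7.97
tcp_pos: [0.4315, -0.3481, 0.1677]
tool_rot: [-3.137, -0.109, 0.008]
wrist_force: [0.3, 1.1, -1.1]
gripper_width: 0.528
```

```bash
cat > mal.py <<'E'
from h import *
def mallet(f,pr=True):
    z=load(f); W=world(z); hsv=cv2.cvtColor(z['p'],cv2.COLOR_RGB2HSV)
    near=(W[...,2]<0.06)&(W[...,2]>0.006)
    wood=near&(hsv[...,0]>5)&(hsv[...,0]<30)&(hsv[...,1]>70)&(hsv[...,2]>80)
    n,l,s,c=cv2.connectedComponentsWithStats(wood.astype(np.uint8)); i=1+np.argmax(s[1:,4])
    P=W[l==i]; r=cv2.minAreaRect(P[:,:2].astype(np.float32)); print('handle',s[i],r,cv2.boxPoints(r),np.percentile(P[:,2],[2,50,98]))
    return W
E
python3 - <<'E'
from mal import *
p,R,s=tool();print(p,s['q'],rel([0.432,-0.347,0.17],want(-86)))
snap('wrist','w8'); W=mallet('w8')
E
```

```text
[ 0.43145155 -0.34808866  0.16768134] [ 0.70174705  0.27911939 -0.09783768  1.65284142  0.029426    1.21674925
 -0.90379844] (array([ 0.02 , -0.035, -0.077]), array([-0.17,  0.28, -0.01]))
handle [ 281  171   19  143 2447] ((0.38945186138153076, -0.3532043695449829), (0.14251649379730225, 0.016329264268279076), 4.228989124298096) [[ 0.31778553 -0.35031673]
 [ 0.31898972 -0.36660156]
 [ 0.4611182  -0.356092  ]
 [ 0.459914   -0.33980718]] [0.02900553 0.03230828 0.03404215]
```

View pics/w8.png

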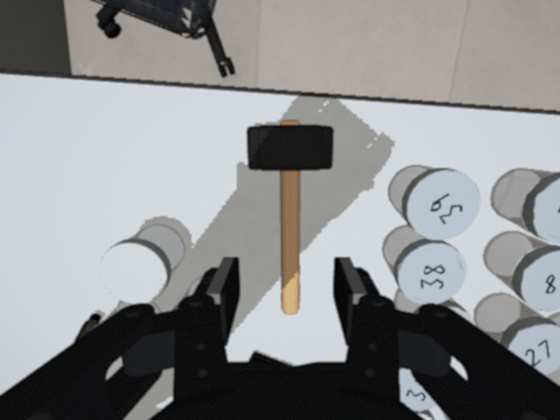

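The mallet lies between the fingers, head at (290,147) and handle down to (290,312). Both views agree on the handle line, so I'm descending.

```bash
python3 - <<'E'
from h import *
print(rel([0.433,-0.350,0.007],want(-85.8)))
E
```

```text
(array([0.043, 0.136, 5.354]), array([-0.21,  0.26,  0.07]))
```

>>> servo_tool --pt "0.04 0.1 1.1 0 0.2 0 45" --pt "0.04 0.1 2.2 0 0.2 0 45" --pt "0.04 0.1 3.3 0 0.2 0 45" --pt "0.04 0.1 4.2 0 0.2 0 45" --pt "0.04 0.1 4.7 0 0.2 0 45"

```text
time: 8.43
tcp_pos: [0.4321, -0.3462, 0.0234]
tool_rot: [-3.133, -0.123, 0.006]
wrist_force: [0.2, 0.2, -0.3]
gripper_width: 0.526
```

>>> servo_tool --pt "0 0 0 0 0 0 45" --pt "0 0 0 0 0 0 45"

```text
time: 8.6
tcp_pos: [0.4333, -0.3477, 0.0264]
tool_rot: [-3.135, -0.121, 0.003]
wrist_force: [0.0, 0.3, 0.6]
gripper_width: 0.526
```

```bash
python3 - <<'E'
from h import *
p,R,s=tool(); print(p,s['wrist_force'],rel([0.433,-0.350,0.007],want(-85.8)))
E
```

```text
[ 0.43332833 -0.34769772  0.02641366] [0.0389046  0.33041572 0.59622849] (array([-0.016,  0.079,  0.647]), array([-0.26,  0.11,  0.22]))
```

>>> servo_tool --pt "0 0.06 0.3 0 0 0 45" --pt "0 0.07 0.6 0 0 0 45" --pt "0 0.07 0.62 0 0 0 35" --pt "0 0.07 0.62 0 0 0 10" --pt "0 0.07 0.62 0 0 0 10"

```text
time: 9.02
tcp_pos: [0.4334, -0.3511, 0.0083]
tool_rot: [-3.137, -0.117, 0.002]
wrist_force: [-0.6, 1.0, -0.3]
gripper_width: 0.2
```

>>> servo_tool --pt "0 0 0 0 0 0 10" --pt "0 0 0 0 0 0 10" --pt "0 0 0 0 0 0 10" --pt "0 0 0 0 0 0 10"

```text
time: 9.35
tcp_pos: [0.4333, -0.3511, 0.0082]
tool_rot: [-3.137, -0.117, 0.002]
wrist_force: [-1.1, 1.5, 1.9]
gripper_width: 0.197
```

```bash
python3 - <<'E'
from mal import *
np.set_printoptions(precision=4,suppress=True)
p,R,s=tool(); print(p,s['wrist_force'],s['gripper_width']*85.4,np.degrees(np.arctan2(*R.apply([0,1,0])[1::-1])))
snap('wrist','w9'); mallet('w9')
E
```

```text
[ 0.4333 -0.3511  0.0082] [-1.0726  1.4776  1.9375] 16.782762941010077 -85.73414962122783
handle [ 265  235   43  132 5170] ((0.42938295006752014, -0.35073602199554443), (0.06600669771432877, 0.01761365681886673), 4.813626289367676) [[ 0.3958 -0.3447]
 [ 0.3972 -0.3623]
 [ 0.463  -0.3567]
 [ 0.4615 -0.3392]] [0.0283 0.0323 0.0339]
```

View pics/w9.png

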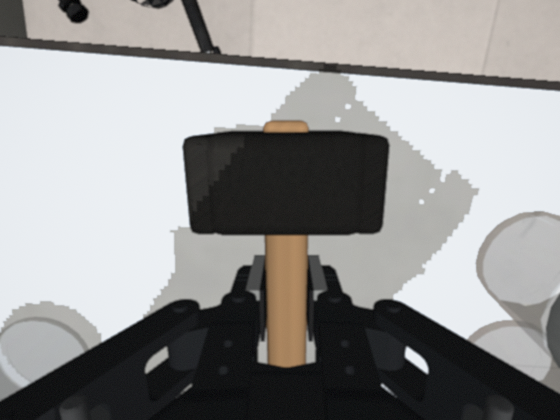

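The mallet is gripped, head 48 mm ahead of the TCP. I'm lifting it and carrying it over to behind the wedge.

>>> servo_tool --pt "0 0 -0.4 0 0 0 10" --pt "0 0 -1.4 0 0 0 10" --pt "0 0 -2.4 0 0 0 10" --pt "0 0 -3.4 0 0 0 10" --pt "0 0 -4 0 0 0 10"

```text
time: 9.82
tcp_pos: [0.4343, -0.3523, 0.132]
tool_rot: [-3.139, -0.117, -0.003]
wrist_force: [0.9, -1.1, -3.0]
gripper_width: 0.199
```

```bash
python3 - <<'E'
from h import *
p,R,s=tool(); print(p,s['wrist_force'],s['gripper_width']*85.4,rel([0.4413,-0.090,0.13],want(-85.45)))
E
```

```text
[ 0.43429803 -0.35230358  0.13196473] [ 0.94756935 -1.1061137  -2.97211658] 16.962195754080316 (array([ 0.881, -8.702,  0.07 ]), array([-0.02, -0.1 , -0.3 ]))
```

>>> servo_tool --pt "0.1 -0.8 0 0 0 0 10" --pt "0.2 -1.7 0 0 0 0 10" --pt "0.3 -2.6 0 0 0 0 10" --pt "0.4 -3.5 0 0 0 0 10" --pt "0.4 -4.4 0 0 0 -0.3 10"

```text
time: 10.23
tcp_pos: [0.4357, -0.2176, 0.1289]
tool_rot: [-3.136, -0.125, 0.001]
wrist_force: [-0.3, 1.6, -2.8]
gripper_width: 0.199
```

>>> servo_tool --pt "0.1 -0.9 0 0 0 0 10" --pt "0.2 -1.8 0 0 0 0 10" --pt "0.3 -2.7 0 0 0 0 10" --pt "0.4 -3.5 0 0 0 0 10" --pt "0.5 -4 0 0 0 0 10"

```text
time: 10.65
tcp_pos: [0.4407, -0.0954, 0.1293]
tool_rot: [-3.136, -0.129, 0.002]
wrist_force: [0.6, 0.4, -3.5]
gripper_width: 0.195
```

```bash
python3 - <<'E'
from h import *
p,R,s=tool(); print(p,s['wrist_force'],s['q'],rel([0.4413,-0.090,0.0115],want(-85.45)))
E
```

```text
[ 0.44073059 -0.09535575  0.12927448] [ 0.64843907  0.35957797 -3.49529893] [ 0.41560553  0.10843153 -0.28703323  1.95361706  0.03134899  1.08566639
 -1.37307692] (array([ 0.037, -0.164,  3.926]), array([-0.18,  0.05,  0.16]))
```

>>> servo_tool --pt "0 0 1 0 0 0 10" --pt "0 0 2 0 0 0 10" --pt "0 0 2.9 0 0 0 10" --pt "0 0 3.5 0 0 0.1 10" --pt "0 0 3.6 0 0 0.1 10"

```text
time: 11.07
tcp_pos: [0.4382, -0.0975, 0.018]
tool_rot: [-3.135, -0.122, 0.01]
wrist_force: [0.2, 0.4, -2.6]
gripper_width: 0.201
```

>>> servo_tool --pt "0 0 0 0 0 0 10" --pt "0 0 0 0 0 0 10"

```text
time: 11.23
tcp_pos: [0.4416, -0.0981, 0.0218]
tool_rot: [-3.137, -0.122, 0.0]
wrist_force: [-0.8, 1.0, -2.5]
gripper_width: 0.199
```

```bash
python3 - <<'E'
from h import *
np.set_printoptions(precision=4,suppress=True)
p,R,s=tool(); print(p,s['wrist_force'],s['q'],rel([0.4413,-0.090,0.0115],want(-85.45)))
snap('wrist','w10');snap('top','t10'); z=load('t10')
cv2.imwrite('pics/t10c.png',cv2.resize(z['p'][165:245,230:370,::-1],None,fx=5.5,fy=5.5,interpolation=cv2.INTER_CUBIC))
E
```

```text
[ 0.4416 -0.0981  0.0218] [-0.765   1.0195 -2.5294] [ 0.3981  0.2631 -0.2761  2.0553  0.0923  0.8352 -1.4241] (array([ 0.011, -0.268,  0.344]), array([-0.15, -0.01, -0.1 ]))
```

View pics/w10.png

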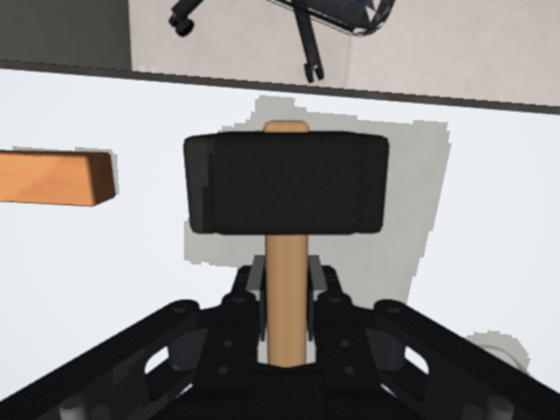

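View pics/t10c.png

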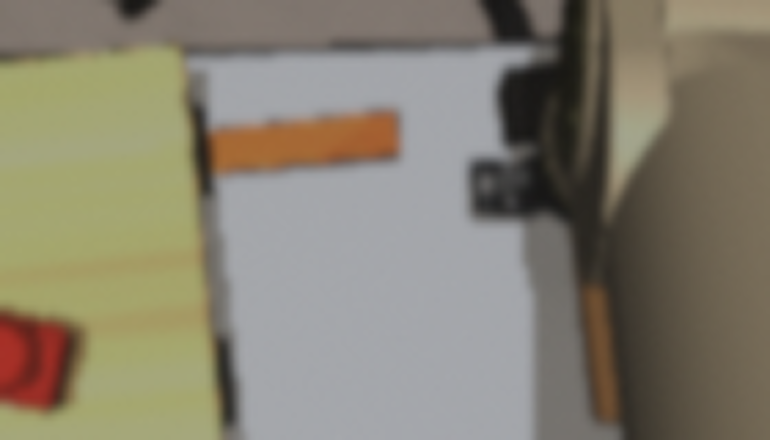

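The wrist view shows the wedge tail (112,180) in line with the mallet's striking face (head rows 132–233). I'm lowering a little and closing in.

>>> servo_tool --pt "0 0 0.34 0 0 0 10" --pt "0 -0.3 0.34 0 0 -0.1 10" --pt "0 -0.7 0.34 0 0 -0.1 10" --pt "0 -1.1 0.34 0 0 -0.1 10" --pt "0 -1.3 0.34 0 0 -0.1 10"

```text
time: 11.75
tcp_pos: [0.4375, -0.0569, 0.0106]
tool_rot: [-3.135, -0.128, 0.002]
wrist_force: [0.7, 0.9, -3.4]
gripper_width: 0.198
```

>>> servo_tool --pt "0 0 0 0 0 0 10" --pt "0 0 0 0 0 0 10"

```text
time: 11.92
tcp_pos: [0.4378, -0.0587, 0.0106]
tool_rot: [-3.136, -0.127, 0.002]
wrist_force: [-0.7, 0.1, -2.5]
gripper_width: 0.199
```

```bash
python3 - <<'E'
from h import *
np.set_printoptions(precision=4,suppress=True)
p,R,s=tool(); print(p,s['wrist_force'],s['q'],rel([0.439,-0.055,0.0115],want(-85.45)))
snap('wrist','w11')
E
```

```text
[ 0.4378 -0.0587  0.0106] [-0.6955  0.1173 -2.4537] [ 0.3336  0.2657 -0.2995  2.0872  0.1042  0.804  -1.5185] (array([ 0.049, -0.121, -0.029]), array([-0.16,  0.05,  0.08]))
```

View pics/w11.png

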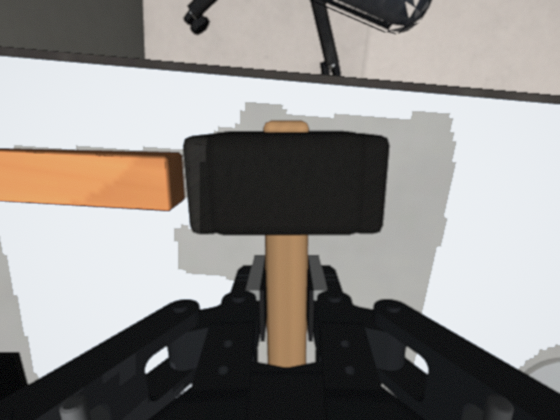

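>>> servo_tool --pt "0.03 -0.25 0 0 0 0 10" --pt "0.03 -0.5 0 0 0 0 10" --pt "0.03 -0.7 0 0 0 0 10" --pt "0.03 -0.8 0 0 0 0 10" --pt "0.03 -0.8 0 0 0 0 10"

```text
time: 12.38
tcp_pos: [0.4367, -0.0339, 0.0106]
tool_rot: [-3.136, -0.127, 0.002]
wrist_force: [-0.4, -0.7, -3.5]
gripper_width: 0.194
```

>>> servo_tool --pt "0 0.15 0 0 0 0 10" --pt "0 0.3 0 0 0 0 10" --pt "0 0.3 0 0 0 0 10"

```text
time: 12.63
tcp_pos: [0.4375, -0.0455, 0.0106]
tool_rot: [-3.137, -0.122, 0.002]
wrist_force: [0.2, -0.5, -3.0]
gripper_width: 0.195
```

```bash
cat > wm.py <<'E'
from h import *
np.set_printoptions(precision=4,suppress=True)
U=np.array([-0.0793,0.9968]);M=np.array([0.4712,0.0933])
def report(f):
    p,R,s=tool(); print('t',s['time'],p,'F',s['wrist_force'],'yaw',np.degrees(np.arctan2(*R.apply([0,1,0])[1::-1])))
    hc=p[:2]+0.048*np.array([.9968,.0793]); print('face inside-coord',(hc+0.036*U-M)@U,' -> tip depth if touching',(hc+0.036*U-M)@U+0.13, 'lat', (hc-M)@np.array([.9968,.0793]))
    snap('wrist',f); z=load(f); W=world(z); hsv=cv2.cvtColor(z['p'],cv2.COLOR_RGB2HSV)
    org=(hsv[...,0]>3)&(hsv[...,0]<15)&(hsv[...,1]>150)&(W[...,2]<0.03)&(W[...,0]>0.455)&(W[...,1]>p[1]+0.02)
    P=W[org][:,:2]; t=(P-M)@U; 
    if len(t)>50: print('wedge tail at',np.percentile(t,[0.5,2]),'tip depth',np.percentile(t,0.5)+0.13,len(t))
E
python3 -c "
from wm import *
report('w12')"
```

```text
t 12.6333 [ 0.4375 -0.0455  0.0106] F [ 0.2442 -0.52   -2.9602] yaw -85.54376188629728
face inside-coord -0.09973747280840646  -> tip depth if touching 0.030262527191593544 lat 0.00343556199427356
wedge tail at [-0.087  -0.0869] tip depth 0.04296760325079385 478
```

View pics/w12.png

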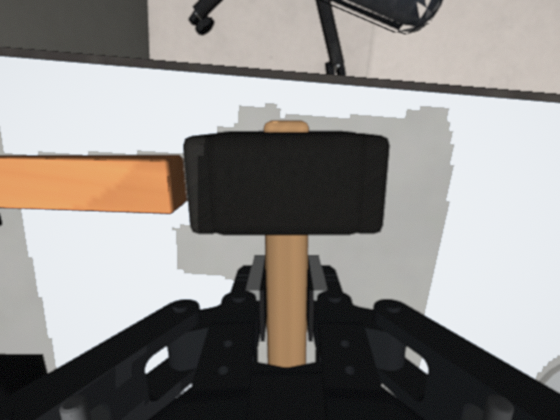

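The wedge moved freely, tip now about 43 mm inside. Next tap.

>>> servo_tool --pt "0 -0.25 0 0 0 0 10" --pt "0 -0.5 0 0 0 0 10" --pt "0 -0.7 0 0 0 0 10" --pt "0 -0.82 0 0 0 0 10"

```text
time: 13.02
tcp_pos: [0.4354, -0.0178, 0.0107]
tool_rot: [-3.136, -0.128, 0.002]
wrist_force: [-0.1, -0.8, -3.5]
gripper_width: 0.2
```

>>> servo_tool --pt "0 0 0 0 0 0 10"

```text
time: 13.1
tcp_pos: [0.4354, -0.0179, 0.0107]
tool_rot: [-3.136, -0.129, 0.002]
wrist_force: [1.0, -1.4, -3.3]
gripper_width: 0.197
```

>>> servo_tool --pt "0 0.15 0 0 0 0 10" --pt "0 0.3 0 0 0 0 10" --pt "0 0.3 0 0 0 0 10"

```text
time: 13.35
tcp_pos: [0.4363, -0.0299, 0.0106]
tool_rot: [-3.137, -0.122, 0.002]
wrist_force: [-0.3, -0.0, -2.6]
gripper_width: 0.199
```

```bash
python3 -c "
from wm import *
report('w13')"
```

```text
t 13.35 [ 0.4363 -0.0299  0.0106] F [-0.253  -0.0368 -2.6385] yaw -85.53476919001132
face inside-coord -0.08409196178940494  -> tip depth if touching 0.04590803821059507 lat 0.0034604177310816444
wedge tail at [-0.0709 -0.0707] tip depth 0.05907495146846628 558
```

Tip about 59 mm in. From here I use short taps and read the force.

>>> servo_tool --pt "0 -0.15 0 0 0 0 10" --pt "0 -0.3 0 0 0 0 10" --pt "0 -0.42 0 0 0 0 10" --pt "0 -0.5 0 0 0 0 10"

```text
time: 13.73
tcp_pos: [0.435, -0.0125, 0.0107]
tool_rot: [-3.136, -0.126, 0.002]
wrist_force: [0.6, 0.2, -3.9]
gripper_width: 0.197
```

>>> servo_tool --pt "0 0.2 0 0 0 0 10" --pt "0 0.2 0 0 0 0 10"

```text
time: 13.9
tcp_pos: [0.4356, -0.0203, 0.0107]
tool_rot: [-3.137, -0.125, 0.002]
wrist_force: [0.3, -0.3, -2.9]
gripper_width: 0.202
```

>>> servo_tool --pt "0 -0.1 0 0 0 0 10" --pt "0 -0.2 0 0 0 0 10" --pt "0 -0.3 0 0 0 0 10"

```text
time: 14.15
tcp_pos: [0.4348, -0.0102, 0.0107]
tool_rot: [-3.136, -0.124, 0.002]
wrist_force: [-0.9, -0.5, -3.6]
gripper_width: 0.197
```

>>> servo_tool --pt "0 0.2 0 0 0 0 10" --pt "0 0.2 0 0 0 0 10"

```text
time: 14.32
tcp_pos: [0.4354, -0.0173, 0.0107]
tool_rot: [-3.137, -0.125, 0.002]
wrist_force: [-1.1, 0.2, -3.2]
gripper_width: 0.198
```

```bash
python3 -c "
from wm import *
report('w14')"
```

```text
t 14.3167 [ 0.4354 -0.0173  0.0107] F [-1.1215  0.2425 -3.2317] yaw -85.44514179904168
face inside-coord -0.07136370677501183  -> tip depth if touching 0.05863629322498817 lat 0.003512629166448265
wedge tail at [-0.0631 -0.0629] tip depth 0.0669490631807743 391
```

View pics/w14.png

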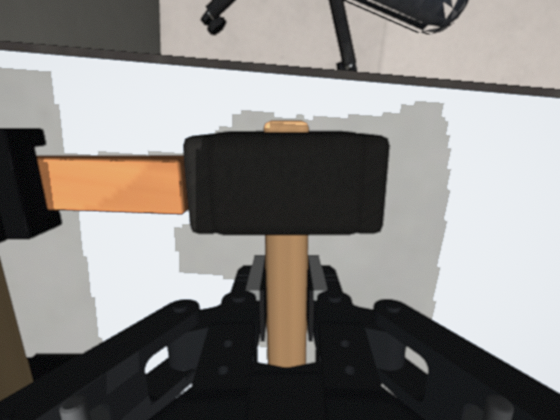

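The picture shows the wedge still moving freely into the foot (foot face at column ~40, tail at ~185), no resistance yet. On with taps advancing 3 mm each.

>>> servo_tool --pt "0 -0.12 0 0 0 0 10" --pt "0 -0.24 0 0 0 0 10" --pt "0 -0.33 0 0 0 0 10"

```text
time: 14.62
tcp_pos: [0.4344, -0.006, 0.0107]
tool_rot: [-3.136, -0.125, 0.002]
wrist_force: [-0.2, 0.4, -3.2]
gripper_width: 0.198
```

>>> servo_tool --pt "0 0.2 0 0 0 0 10" --pt "0 0.2 0 0 0 0 10"

```text
time: 14.78
tcp_pos: [0.4351, -0.0133, 0.0107]
tool_rot: [-3.137, -0.125, 0.002]
wrist_force: [0.6, -0.2, -2.5]
gripper_width: 0.197
```

>>> servo_tool --pt "0 -0.12 0 0 0 0 10" --pt "0 -0.22 0 0 0 0 10" --pt "0 -0.3 0 0 0 0 10"

```text
time: 15.03
tcp_pos: [0.4342, -0.0032, 0.0107]
tool_rot: [-3.136, -0.125, 0.002]
wrist_force: [-0.4, 0.2, -2.8]
gripper_width: 0.196
```

>>> servo_tool --pt "0 0.2 0 0 0 0 10" --pt "0 0.2 0 0 0 0 10"

```text
time: 15.2
tcp_pos: [0.4348, -0.0104, 0.0107]
tool_rot: [-3.137, -0.125, 0.002]
wrist_force: [-0.3, -1.0, -3.4]
gripper_width: 0.192
```

```bash
python3 -c "
from wm import *
report('w15')"
```

```text
t 15.2 [ 0.4348 -0.0104  0.0107] F [-0.3496 -0.9866 -3.4027] yaw -85.44829271277196
face inside-coord -0.06450747353099393  -> tip depth if touching 0.06549252646900608 lat 0.0034994413240903724
wedge tail at [-0.0563 -0.0561] tip depth 0.07372643716055646 333
```

>>> servo_tool --pt "0 -0.12 0 0 0 0 10" --pt "0 -0.24 0 0 0 0 10" --pt "0 -0.31 0 0 0 0 10"

```text
time: 15.5
tcp_pos: [0.4339, 0.0004, 0.0107]
tool_rot: [-3.136, -0.125, 0.002]
wrist_force: [-0.8, -0.8, -2.3]
gripper_width: 0.198
```

>>> servo_tool --pt "0 0.2 0 0 0 0 10" --pt "0 0.2 0 0 0 0 10"

```text
time: 15.67
tcp_pos: [0.4346, -0.0071, 0.0107]
tool_rot: [-3.137, -0.125, 0.002]
wrist_force: [0.6, -0.8, -3.7]
gripper_width: 0.199
```

>>> servo_tool --pt "0 -0.12 0 0 0 0 10" --pt "0 -0.22 0 0 0 0 10" --pt "0 -0.3 0 0 0 0 10"

```text
time: 15.92
tcp_pos: [0.4337, 0.0031, 0.0107]
tool_rot: [-3.136, -0.125, 0.002]
wrist_force: [0.9, -0.5, -3.5]
gripper_width: 0.196
```

>>> servo_tool --pt "0 0.2 0 0 0 0 10" --pt "0 0.2 0 0 0 0 10"

```text
time: 16.08
tcp_pos: [0.4343, -0.0041, 0.0107]
tool_rot: [-3.137, -0.125, 0.002]
wrist_force: [-0.0, -0.1, -3.0]
gripper_width: 0.2
```

```bash
python3 -c "
from wm import *
report('w16')"
```

```text
t 16.0833 [ 0.4343 -0.0041  0.0107] F [-0.0096 -0.0786 -3.0381] yaw -85.44629894868869
face inside-coord -0.05817413770822781  -> tip depth if touching 0.0718258622917722 lat 0.003498412550359718
wedge tail at [-0.05   -0.0498] tip depth 0.08001518026262486 350
```

>>> servo_tool --pt "0 -0.12 0 0 0 0 10" --pt "0 -0.24 0 0 0 0 10" --pt "0 -0.31 0 0 0 0 10"

```text
time: 16.38
tcp_pos: [0.4335, 0.0067, 0.0107]
tool_rot: [-3.136, -0.125, 0.002]
wrist_force: [-0.0, -0.8, -3.1]
gripper_width: 0.2
```

>>> servo_tool --pt "0 0.2 0 0 0 0 10" --pt "0 0.2 0 0 0 0 10"

```text
time: 16.55
tcp_pos: [0.434, -0.0008, 0.0107]
tool_rot: [-3.137, -0.125, 0.002]
wrist_force: [-0.4, 0.0, -2.3]
gripper_width: 0.197
```

>>> servo_tool --pt "0 -0.12 0 0 0 0 10" --pt "0 -0.22 0 0 0 0 10" --pt "0 -0.29 0 0 0 0 10"

```text
time: 16.8
tcp_pos: [0.4333, 0.0092, 0.0108]
tool_rot: [-3.136, -0.125, 0.002]
wrist_force: [0.8, 0.5, -3.4]
gripper_width: 0.201
```

>>> servo_tool --pt "0 0.2 0 0 0 0 10" --pt "0 0.2 0 0 0 0 10"

```text
time: 16.97
tcp_pos: [0.4338, 0.0018, 0.0107]
tool_rot: [-3.137, -0.125, 0.002]
wrist_force: [-0.2, -0.5, -3.2]
gripper_width: 0.196
```

```bash
python3 -c "
from wm import *
report('w17')"
```

```text
t 16.9667 [0.4338 0.0018 0.0107] F [-0.1952 -0.5238 -3.1708] yaw -85.44634660678648
face inside-coord -0.05221581571721118  -> tip depth if touching 0.07778418428278883 lat 0.003489985236176107
wedge tail at [-0.0439 -0.0438] tip depth 0.08614109287536358 314
```

View pics/w17.png

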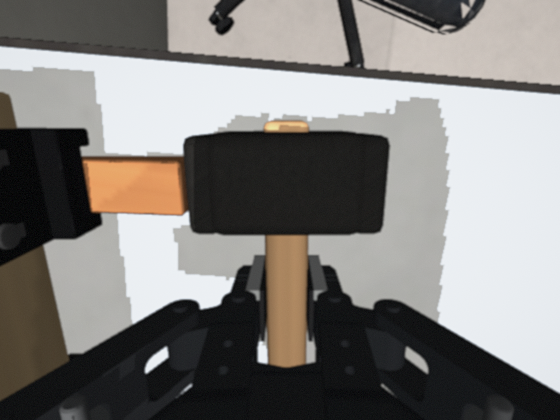

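The tip is about 86 mm in, the tail now at column 185 against a foot face at 90. The stop can be at most 9 mm farther, so smaller taps.

>>> servo_tool --pt "0 -0.12 0 0 0 0 10" --pt "0 -0.22 0 0 0 0 10" --pt "0 -0.28 0 0 0 0 10"

```text
time: 17.27
tcp_pos: [0.4331, 0.0116, 0.0108]
tool_rot: [-3.136, -0.125, 0.002]
wrist_force: [-1.4, -6.3, -2.5]
gripper_width: 0.197
```

>>> servo_tool --pt "0 0.15 0 0 0 0 10" --pt "0 0.15 0 0 0 0 10"

```text
time: 17.43
tcp_pos: [0.4335, 0.006, 0.0107]
tool_rot: [-3.136, -0.125, 0.002]
wrist_force: [-0.6, -0.6, -3.6]
gripper_width: 0.198
```

>>> servo_tool --pt "0 -0.12 0 0 0 0 10" --pt "0 -0.18 0 0 0 0 10" --pt "0 -0.22 0 0 0 0 10"

```text
time: 17.68
tcp_pos: [0.4329, 0.0118, 0.0108]
tool_rot: [-3.138, -0.123, 0.002]
wrist_force: [-0.1, -10.5, -1.6]
gripper_width: 0.198
```

>>> servo_tool --pt "0 0.15 0 0 0 0 10" --pt "0 0.15 0 0 0 0 10"

```text
time: 17.85
tcp_pos: [0.4334, 0.0083, 0.0108]
tool_rot: [-3.136, -0.124, 0.002]
wrist_force: [-0.4, -0.3, -2.9]
gripper_width: 0.193
```

```bash
python3 -c "
from wm import *
report('w18')"
```

```text
t 17.85 [0.4334 0.0083 0.0108] F [-0.3523 -0.3092 -2.9048] yaw -85.46047798458055
face inside-coord -0.04576704906461975  -> tip depth if touching 0.08423295093538025 lat 0.003528636874902204
wedge tail at [-0.0384 -0.0378] tip depth 0.09162660933458493 208
```

The wedge reached its stop at TCP y ≈ 0.0117: −6.3 N on the first tap and −10.5 N on the second without moving forward. A few more taps at that level.

>>> servo_tool --pt "0 -0.1 0 0 0 0 10" --pt "0 -0.14 0 0 0 0 10" --pt "0 -0.16 0 0 0 0 10"

```text
time: 18.15
tcp_pos: [0.4329, 0.0119, 0.0108]
tool_rot: [-3.138, -0.122, 0.002]
wrist_force: [-0.4, -10.7, -2.1]
gripper_width: 0.199
```

>>> servo_tool --pt "0 0.16 0 0 0 0 10" --pt "0 0.16 0 0 0 0 10"

```text
time: 18.32
tcp_pos: [0.4333, 0.0084, 0.0107]
tool_rot: [-3.136, -0.125, 0.002]
wrist_force: [0.3, 0.2, -3.3]
gripper_width: 0.2
```

>>> servo_tool --pt "0 -0.1 0 0 0 0 10" --pt "0 -0.14 0 0 0 0 10" --pt "0 -0.17 0 0 0 0 10"

```text
time: 18.57
tcp_pos: [0.4328, 0.012, 0.0108]
tool_rot: [-3.139, -0.122, 0.002]
wrist_force: [-0.7, -12.8, -1.2]
gripper_width: 0.199
```

>>> servo_tool --pt "0 0.16 0 0 0 0 10" --pt "0 0.16 0 0 0 0 10"

```text
time: 18.73
tcp_pos: [0.4333, 0.0089, 0.0107]
tool_rot: [-3.136, -0.125, 0.002]
wrist_force: [0.2, 0.8, -3.6]
gripper_width: 0.2
```

```bash
python3 -c "
from wm import *
report('w19')"
```

```text
t 18.7333 [0.4333 0.0089 0.0107] F [ 0.1621  0.8326 -3.5798] yaw -85.44484357931373
face inside-coord -0.04510418469109811  -> tip depth if touching 0.08489581530890189 lat 0.003518314373284822
wedge tail at [-0.0369 -0.0355] tip depth 0.09308991004177108 195
```

View pics/w19.png

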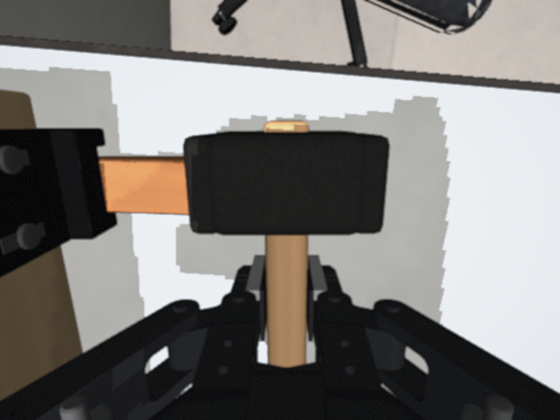

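Three taps at 10.5–12.8 N gave no further advance, so it is tight. I'm backing off and carrying the mallet back to where it lay.

>>> servo_tool --pt "0 0.3 0 0 0 0 10" --pt "0 0.8 0 0 0 0 10" --pt "0 1.5 -0.2 0 0 0 10" --pt "0 2 -1.2 0 0 0 10" --pt "0 2.4 -2.4 0 0 0 10"

```text
time: 19.2
tcp_pos: [0.4367, -0.0641, 0.0813]
tool_rot: [-3.135, -0.124, 0.011]
wrist_force: [1.7, 0.1, -3.8]
gripper_width: 0.203
```

>>> servo_tool --pt "0 0.3 -1 0 0 0 10" --pt "0 1 -1.6 0 0 0 10" --pt "0 1.8 -1.6 0 0 0 10" --pt "0 2.7 -1.6 0 0 0 10" --pt "0 3.6 -1.6 0 0 0 10"

```text
time: 19.62
tcp_pos: [0.4479, -0.1719, 0.1308]
tool_rot: [-3.137, -0.127, 0.0]
wrist_force: [0.2, 0.2, -4.0]
gripper_width: 0.197
```

```bash
python3 - <<'E'
from h import *
p,R,s=tool(); print(p,s['wrist_force'],rel([0.4333,-0.351,0.13],want(-85.7)))
E
```

```text
[ 0.44792327 -0.1718822   0.13080707] [ 0.24982804  0.20292093 -3.98437787] (array([-0.969,  5.912,  0.012]), array([-0.14, -0.  ,  0.34]))
```

>>> servo_tool --pt "-0.2 0.9 0 0 0 0 10" --pt "-0.4 1.9 0 0 0 0 10" --pt "-0.5 2.9 0 0 0 0.2 10" --pt "-0.7 3.9 0 0 0 0.3 10" --pt "-0.8 4.9 0 0 0 0.3 10"

```text
time: 20.03
tcp_pos: [0.4347, -0.3207, 0.1295]
tool_rot: [-3.136, -0.117, 0.003]
wrist_force: [-0.1, -0.8, -2.2]
gripper_width: 0.199
```

>>> servo_tool --pt "0 0.7 0 0 0 0 10" --pt "0 0.9 0 0 0 0 10" --pt "0 0.9 0 0 0 0 10" --pt "0 0.9 0 0 0 0 10"

```text
time: 20.37
tcp_pos: [0.4375, -0.3453, 0.1292]
tool_rot: [-3.135, -0.117, 0.003]
wrist_force: [-0.0, 0.7, -3.0]
gripper_width: 0.199
```

```bash
python3 - <<'E'
from h import *
p,R,s=tool(); print(p,s['wrist_force'],rel([0.4333,-0.351,0.0082],want(-85.7)))
E
```

```text
[ 0.4375449  -0.34527789  0.12922918] [-0.00351347  0.6934992  -3.04410893] (array([-0.149,  0.197,  4.034]), array([-0.25,  0.08, -0.01]))
```

>>> servo_tool --pt "-0.1 0.1 0.9 -0.2 0 0 10" --pt "-0.1 0.1 1.8 -0.2 0 0 10" --pt "-0.1 0.1 2.6 -0.2 0 0 10" --pt "-0.1 0.1 3.2 -0.2 0 0 10" --pt "-0.1 0.1 3.4 -0.2 0 0 10"

```text
time: 20.78
tcp_pos: [0.4335, -0.3456, 0.0247]
tool_rot: [-3.136, -0.121, 0.007]
wrist_force: [-0.5, 0.6, -3.7]
gripper_width: 0.199
```

>>> servo_tool --pt "0 0 0 0 0 0 10" --pt "0 0 0 0 0 0 10"

```text
time: 20.95
tcp_pos: [0.4354, -0.3483, 0.0285]
tool_rot: [3.139, 0.119, -0.001]
wrist_force: [-0.0, 0.4, -2.0]
gripper_width: 0.194
```

```bash
python3 - <<'E'
from h import *
p,R,s=tool(); print(p,s['wrist_force'],rel([0.4333,-0.351,0.0082],want(-85.7)))
E
```

```text
[ 0.4353711  -0.34826936  0.02847619] [-0.0098791   0.35893309 -1.98703467] (array([-0.075,  0.085,  0.676]), array([0.03, 0.03, 0.05]))
```

>>> servo_tool --pt "0 0 0.25 0 0 0 10" --pt "0 0 0.45 0 0 0 10" --pt "0 0 0.58 0 0 0 10" --pt "0 0 0.64 0 0 0 10" --pt "0 0 0.65 0 0 0 10"

```text
time: 21.37
tcp_pos: [0.4345, -0.349, 0.0083]
tool_rot: [3.139, 0.117, -0.002]
wrist_force: [-0.4, 1.0, -1.3]
gripper_width: 0.201
```

>>> servo_tool --pt "0 0 0.0 0 0 0 10"

```text
time: 21.45
tcp_pos: [0.4347, -0.3491, 0.0083]
tool_rot: [3.139, 0.117, -0.001]
wrist_force: [-0.7, 0.8, -2.3]
gripper_width: 0.198
```

>>> servo_tool --pt "0 0 0.02 0 0 0 10" --pt "0 0 0.03 0 0 0 20" --pt "0 0 0.03 0 0 0 42" --pt "0 0 0.0 0 0 0 42" --pt "0 0 0.0 0 0 0 42"

```text
time: 21.87
tcp_pos: [0.4349, -0.3493, 0.0086]
tool_rot: [3.138, 0.117, -0.001]
wrist_force: [-0.1, -0.1, 0.4]
gripper_width: 0.493
```

>>> servo_tool --pt "0 0 -0.2 0 0 0 42" --pt "0 0 -0.9 0 0 0 42" --pt "0 0 -1.9 0 0 0 42" --pt "0 0 -3 0 0 0 42" --pt "0 0 -4.2 0 0 0 42"

```text
time: 22.28
tcp_pos: [0.4341, -0.3485, 0.1353]
tool_rot: [-3.139, -0.117, 0.004]
wrist_force: [1.1, -1.0, 0.7]
gripper_width: 0.487
```

```bash
python3 - <<'E'
from mal import *
p,R,s=tool();print(p,s['wrist_force'],s['time'],s['gripper_width'])
snap('wrist','w20'); mallet('w20')
print(rel((0.46,-0.22,0.2),want(-30,40)),rel((0.45,-0.12,0.15),want(-5,50)))
E
```

```text
[ 0.4341224  -0.34851059  0.13530311] [ 1.0608146  -0.97312707  0.7296676 ] 22.2833 0.4871296169452859
handle [ 277  178   21  158 3046] ((0.3913590908050537, -0.3517720401287079), (0.14458712935447693, 0.016429519280791283), 4.5536580085754395) [[ 0.31864154 -0.3493228 ]
 [ 0.31994593 -0.36570042]
 [ 0.46407664 -0.35422128]
 [ 0.46277225 -0.33784366]] [0.02883528 0.03227594 0.03408264]
(array([ 1.082, -4.287, -1.892]), array([ 19.98,  36.59, -53.18])) (array([ 0.986, -7.648, -0.251]), array([ 35.64,  41.22, -74.93]))
```

View pics/w20.png

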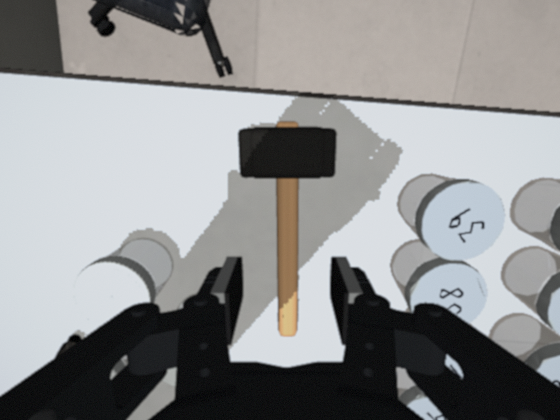

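The mallet lies flat, released, head at (287,153), clear of everything. There is plenty of time left to look at the wedge and the riser again.

>>> servo_tool --pt "0.2 -0.8 -0.3 2 4 -5 45" --pt "0.4 -1.6 -0.7 6 8 -10 45" --pt "0.6 -2.4 -1 9 12 -16 45" --pt "0.8 -3.2 -1.4 12 16 -22 45" --pt "0.9 -4 -1.7 14 20 -28 45"

```text
time: 22.75
tcp_pos: [0.4536, -0.2267, 0.187]
tool_rot: [-2.755, -0.772, -0.468]
wrist_force: [-0.9, -0.7, 0.6]
gripper_width: 0.528
```

```bash
python3 - <<'E'
from h import *
print(tool()[0],rel((0.45,-0.12,0.16),want(-5,50)))
E
```

```text
[ 0.45358016 -0.22674839  0.18696393] (array([ 1.212, -2.892,  1.912]), array([ 24.41,  22.51, -46.96]))
```

>>> servo_tool --pt "0.2 -0.5 0.3 3 3 -6 45" --pt "0.4 -1 0.6 6 6 -11 45" --pt "0.6 -1.5 0.9 9 9 -17 45" --pt "0.8 -2 1.2 12 11 -23 45" --pt "1 -2.5 1.5 15 14 -29 45"

```text
time: 23.17
tcp_pos: [0.4477, -0.1369, 0.1661]
tool_rot: [-2.2, -1.353, -0.718]
wrist_force: [1.4, 0.3, -0.5]
gripper_width: 0.522
```

```bash
python3 - <<'E'
from h import *
print(tool()[0],rel((0.45,-0.12,0.16),want(-5,50)))
E
```

```text
[ 0.44773542 -0.13687387  0.16608351] (array([ 0.273, -0.142,  0.518]), array([  9.44,   8.66, -18.16]))
```

>>> servo_tool --pt "0 0 0.1 3 3 -6 45" --pt "0 0 0.1 6 6 -12 45" --pt "0 0 0.2 9 8 -18 45" --pt "0 0 0.2 9 8 -18 45" --pt "0 0 0.2 9 8 -18 45"

```text
time: 23.58
tcp_pos: [0.4492, -0.1334, 0.1604]
tool_rot: [-1.808, -1.632, -0.825]
wrist_force: [-0.1, -0.2, 0.0]
gripper_width: 0.53
```

```bash
python3 - <<'E'
from h import *
np.set_printoptions(precision=4,suppress=True)
print(tool()[0])
for n in ['wrist','top','scene']: snap(n,n+'21')
z=load('wrist21'); W=world(z); hsv=cv2.cvtColor(z['p'],cv2.COLOR_RGB2HSV)
cv2.imwrite('pics/w21b.png',cv2.resize(z['p'][:,:,::-1],(800,600),interpolation=cv2.INTER_CUBIC))
U=np.array([-0.0793,0.9968]);M=np.array([0.4712,0.0933])
org=(hsv[...,0]>3)&(hsv[...,0]<15)&(hsv[...,1]>140)&(W[...,2]<0.05)&(W[...,0]>0.44)&(W[...,0]<0.5)&(W[...,1]>-0.1)&(W[...,1]<0.12)
P=W[org]; t=(P[:,:2]-M)@U; print('t',np.percentile(t,[1,50,99]),'z',np.percentile(P[:,2],[1,99]))
top=P[(t<np.percentile(t,5)+0.003)]; print(top.mean(0))
for f in ['top0','top21','scene0','scene21']:
    z=load(f); W=world(z); x,y,zz=W[...,0],W[...,1],W[...,2]
    c=np.array([0.3968,0.272]); a=np.radians(4.55); X=np.array([np.cos(a),np.sin(a)]);Y=np.array([-np.sin(a),np.cos(a)])
    d=W[...,:2]-c; lx=d@X; ly=d@Y
    m=(abs(lx)<0.09)&(abs(ly)<0.17)&(zz>0.095)&(zz<0.118)
    A=np.c_[lx[m],ly[m],np.ones(m.sum())]; s=np.linalg.lstsq(A,zz[m],rcond=None)[0]
    ris=(x>0.25)&(x<0.75)&(y>-0.15)&(y<0.6)&(zz>0.085)&(zz<0.115)
    print(f,'tilt x,y',s[:2],'z',s[2],cv2.minAreaRect(W[ris][:,:2].astype(np.float32)))
    for cx,cy in [(0.367,-0.2205),(0.322,-0.274),(0.305,-0.192)]:
        k=(np.hypot(x-cx,y-cy)<0.045)&(zz>0.053)&(zz<0.07)
        if k.sum()>20: print('cup',np.median(W[k],0),k.sum())
E
```

```text
[ 0.4492 -0.1334  0.1604]
t [-0.0427 -0.0273  0.0003] z [0.0066 0.0214]
[0.4714 0.0517 0.015 ]
top0 tilt x,y [0.0025 0.0019] z 0.10721227124983586 ((0.3965737223625183, 0.27211320400238037), (0.20021112263202667, 0.3596605956554413), 4.537254810333252)
cup [ 0.3668 -0.2195  0.0634] 368
cup [ 0.3145 -0.2728  0.0632] 385
cup [ 0.2862 -0.1946  0.0635] 369
top21 tilt x,y [0.0027 0.0018] z 0.10723432823101361 ((0.39651310443878174, 0.27204182744026184), (0.20011961460113525, 0.3597119152545929), 4.554142951965332)
cup [ 0.3666 -0.2196  0.0632] 361
cup [ 0.3145 -0.2731  0.0634] 386
cup [ 0.2863 -0.1944  0.0636] 363
scene0 tilt x,y [0.0057 0.0006] z 0.10735546933856888 ((0.39709246158599854, 0.2719300389289856), (0.20228174328804016, 0.3663168251514435), 4.616993427276611)
cup [ 0.3663 -0.215   0.0627] 188
cup [ 0.3145 -0.2677  0.0628] 186
cup [ 0.2868 -0.1906  0.0627] 206
scene21 tilt x,y [0.0055 0.0008] z 0.10727671916387505 ((0.3969934582710266, 0.272522509098053), (0.20231308043003082, 0.36579784750938416), 4.379819869995117)
cup [ 0.3652 -0.2132  0.0627] 188
cup [ 0.3139 -0.267   0.0629] 187
cup [ 0.2874 -0.1915  0.0627] 204
```

View pics/w21b.png

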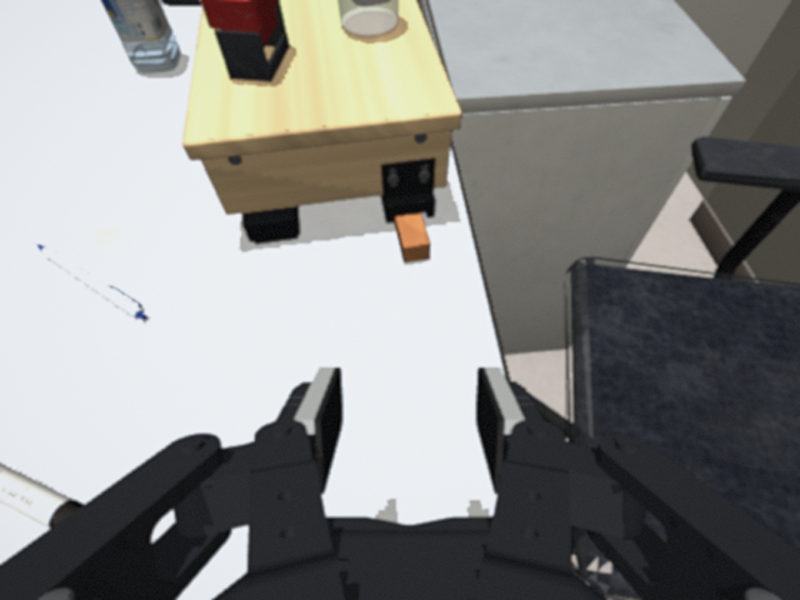

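View pics/top21.png

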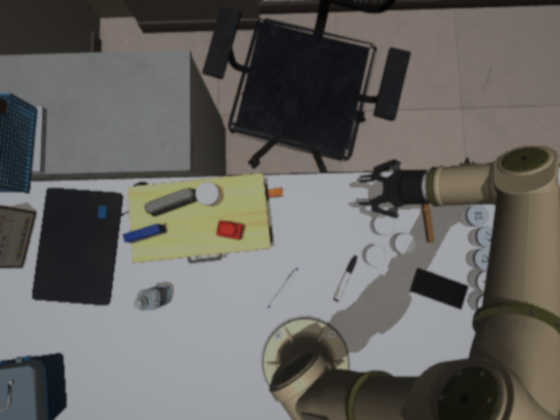

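The wrist view shows the wedge tail 42 mm proud of the slot at (413,240), and the top view shows riser, cups and mallet in place. I'm handing in.

```bash
python3 -c "
from station import bot
s=bot.observe();print(s['time'],s['wrist_force'],s['joint_velocities'].round(3));print(bot.hand_in())"
```

```text
23.7333 [-0.11493134  0.3679958  -0.68702038] [ 0.001 -0.01   0.001  0.002  0.003  0.003  0.011]
the job is handed in; nothing more can be done
None
```

The wedge is in the slot and sits tight, the mallet is back on the desk, and the job was handed in at 23.7 s.

I pushed the wedge about 30 mm into the slot and let go while it was still loose. With the mallet I tapped it forward in short strokes until it stopped. The taps at the stop read 6.3, 10.5, 10.7 and 12.8 N, and the last three did not move it on. I then laid the mallet back where it had been.

What the last checks showed:
- **Wedge:** its tip is about 87 mm inside the mouth, from the last picture. The close pictures taken during the taps read up to 93 mm, because the mallet hid the tail. Mallet contact gave about 88 mm. All three lie within the expected 63–95 mm.
- **Riser:** its height and tilt match the start, to within 0.1 mm and 0.0002, so it was not jacked up.
- **Cups:** unmoved within measuring noise. The top camera agrees to 0.3 mm; the scene camera differs by up to about 2 mm.
- **Mallet:** lying flat about 0.34 m from the wedge, clear of the wedge, riser and cups.
- **Robot:** touching nothing.

The tap forces were read only at the end of each move step, so brief peaks between readings were not seen.

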